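# Swing a mandrel tube into the drilling jig and clamp it

## Robot

A 6-joint arm with a two-finger parallel gripper is mounted at the origin on the work surface. World frame = base frame: x ahead of the robot, y to its left, z up, the work surface at z = 0. Lengths are in m, angles in rad, forces in N, time in s.
With the tool pointing down it reaches from about 0.3 to 0.85 m from the base axis. Payload 4.2 kg.
Tool frame: the origin (TCP) lies at the very end of the fingers, on their centre line; the grasp point (between the pads) lies 19 mm behind it; z points along the fingers, y is the direction in which the jaws open and shut (so a half turn about z gives the same grasp; the last joint's range is limited). The gripper opens to 91 mm and grips with 3 to 60 N. Pads are 32 mm wide; open, the fingers measure 118 mm over their backs; the gripper's body (76 mm by 178 mm) begins 60 mm behind the grasp point.
Start: joints at [-1.348, 0.32, 1.565, -0, 1.257, -0.02], TCP at [0.138, -0.558, 0.176] pointing down, gripper open.
Joint ranges: [-3.11, 3.11], [-0.84, 2.01], [0.21, 2.61], [-1.34, 4.49], [0.05, 2.63], [-2.56, 2.56]. Speed limits (rad/s): [2.57, 2.57, 3.14, 3.14, 3.14, 3.14].

## Interface

Orientations are given as a rotation vector (axis times angle).
In Python, from station import get_obs, get_image, camera_params, sign_off gives the robot as it stands.
- The arm moves only by the tool send_rows, never from a script. Its argument "rows" is a list of rows, each an object of numbers: "hand": the opening in per cent of the stroke, from 0 (shut) to 100 (fully open); "dx", "dy", "dz": the shift along the world's x, y, z in units of 40 mm (1.0 is 40 mm); "yaw": the turn about the world's z in units of 5 degrees (1.0 is 5 degrees). In form: [{"hand": .., "dx": .., "dy": .., "dz": .., "yaw": ..}, ...]. A call has 1 to 8 rows; each row shifts and turns the commanded pose from where the row before left it; what a row does not reach is not made up. A row lasts 1/12 s, in which the tool goes at most 41.7 mm and 7.16 degrees, less where a joint would pass 70% of its speed; a pose out of reach is approached as far as the arm can. A call is refused whole if a number of a shift passes 1 or a number of a turn 1, either way. A call with a gripper value outside its range is refused whole. The fingers move at their own pace and stop on an object; "squeeze" is the grip in N (left out, the last holds). Time passes only in rows, so rows that do not move let the fingers close. It gives the time, the measured TCP pose, the force and the opening at its end, in the units of the state.
- get_obs(): the state, without advancing time (a new reading comes with each control period).
- get_image(name): name is "scene" or "side" or "wrist"; returns the picture (480x640x3 uint8, red, green, blue); there is no depth.
- camera_params(name): a dict with "fx", "fy", "cx", "cy" (pixels), "pose" (4x4, takes a point from camera to world coordinates). Camera axes: x right, y down, z forward; pixel columns grow to the right and rows downward; lengths in m; the calibration is good to about 2 mm. A picture is of the moment at which its call begins: read the wrist's pose just before it. camera_params takes no time and is no camera call; for the wrist camera it gives the pose at the moment of the call.
- sign_off(): hands the job in, once; it reports no verdict.
The state is a dict: "clock": time; "qpos": joint angles; "dq": joint speeds; "joint_torque": joint torques, N m; "eef_pos": TCP position; "orientation": TCP orientation; "ft_force": force on the tool from outside, world axes, zero at the start; "torque": the same for the moment, N m; "finger_gap": finger opening in m.
Only numpy, scipy, OpenCV 4.12 (cv2) and the standard library are available. Lean on these libraries where they do the work, as an engineer would, in place of code of your own. Each camera call takes 0.05 s, during which the arm holds its last target. There are 200 camera calls.

## Task

Load the long square mandrel tube into the drilling jig for its cross-pin hole: lay it on the jig plate at a slant with one end tucked in behind the upright post by the end block, then, pivoting on the post, swing it under the drill bush until it comes up firmly against the stop screw. The tube must bear on the post and the stop screw with its end up to the end block, and must never be forced hard against any of them. Then close the toggle clamp fully on it, leave the rest of the bench as it was, and let go.

Things in the scene. Friction and masses are not known exactly. Their poses are not given: they have to be found in the camera images.
- tube: the long square steel mandrel tube, 20 x 20 x 260 mm, about 0.3 kg, loose, lying on the bench to the left of the jig. Origin at its centre, own x along its length, own z up; it is the same either way round. (The 85 mm piece of the same tube is an offcut.)
- jig: drilling jig, fixed at a varying place and yaw: steel plate 12 mm thick, from x = -60 to 125, y = -165 to 165 mm in the jig's frame. Origin on the bench; x points away from the robot, y left, z up. The loaded tube lies on the plate along the jig's y axis, centre at x 0, y 0, z 22 mm. It is loaded from the -x side: +y end tucked in behind the post, -y end out towards -x, then swung to +x.
- post: the upright steel post, 16 mm diameter, 34 mm tall above the plate; origin on its axis at the plate's top, at x = -18, y = 106 mm of the jig, so its +x side touches the line of the loaded tube's -x face. Fixed to the jig.
- endstop: the end block, 62 mm along jig x, 16 mm thick, 26 mm tall above the plate; origin at the foot of the middle of the face that meets the tube's end, at x = 8, y = 130 mm of the jig. Fixed.
- stop: block 26 x 22 x 24 mm (x 26 to 52, y -33 to -11 mm of the jig) carrying a stop screw whose 14 mm button points to -x at the tube's mid-height. Origin at x 0, y -22 mm of the jig, on the plate's top. The screw is set by hand: its button's face is at x = 10 mm of the jig, give or take 4 mm, which is not measured: feel for it. It does not yield. The tube's last 90 mm beyond it (-y) is free.
- clamp_arm: the hold-down arm of the toggle clamp, which comes down on the tube at y = 60 mm of the jig with a sprung rubber-faced tip (about 3 N); origin at its pivot, 52 mm behind (+x of) the seat line and 50 mm above the bench. Open, it is raised 63 degrees, its top 110 mm above the bench. It follows the handle.
- clamp_handle (a joint): turn of the toggle clamp's handle in rad: 0 open, 0.90 fully closed (its limit). It closes as the handle is pushed down towards +x of the jig, takes 3 to 6 N at its end, more nearer the pivot, and stays where it is left.
- handle_end (a point): the free end of the clamp's black handle, a 13 mm thick bar 82 mm long from its pivot, which lies at x = 74, y = 60 mm of the jig, 46 mm above the bench. Open, the handle rises from the pivot towards +x at 56 degrees above level; closed, it is 5 degrees above level. It swings in the jig's x-z plane.
- bush (a point): top of the drill bush, at x 0, y 15, z 59 mm of the jig. Its arm (24 mm wide, x -12 to 48 mm, underside at z 42, top at 54 mm) hangs 10 mm over the tube's seat from a column 24 mm square behind the seat (x 24 to 48 mm). So the tube cannot be set in from straight above; lowered at a slant of 25 degrees or more, with its end tucked in at the post, it clears the arm and the open clamp.
- post_seat (a point): point on the seat line opposite the post: x = 0, y = 106, z = 22 mm of the jig. The axis of the loaded tube passes through it.
- stop_seat (a point): point on the seat line opposite the stop screw: x = 0, y = -22, z = 22 mm of the jig. The axis of the loaded tube passes within the screw's setting of it.
- offcut: bystander: an 85 mm offcut of the same 20 mm square tube; origin at its centre
- flatbar: bystander: flat aluminium bar 240 x 25 x 5 mm; origin under its centre
- rasp: bystander: plaster rasp, 310 mm long, wooden handle; origin near its middle, on the bench
- calliper: bystander: sliding calliper, 200 mm long; origin under its middle
- jar: bystander: closed jar, 66 mm diameter, 85 mm tall; origin under its centre
- bowl: bystander: rubber mixing bowl, 124 mm across, 70 mm tall; origin under its centre
- hexkey: bystander: small hex key, 80 mm long, lying on the jig plate's far corner; origin near its middle

How it is judged:
On the way, in this order (a step that is already met when the one before it is completed fails the run):
1. the tube lies on the plate at a slant (over 9 degrees) with one end tucked in and touching the post (contact force between tube and post above 0.2 N and angle between the x axis of tube and the y axis of jig, either way round above 0.16 rad and horizontal distance between tube and post between 0.092 and 0.125 m and z of tube in the frame of jig between 0.019 and 0.0255 m and value of joint clamp_handle below 0.3 rad), for 0.1 s.
2. the tube is swung into line and held up against the stop screw (over 2 N), at the post within 2 mm, with the clamp still open (contact force between tube and stop above 2 N and angle between the x axis of tube and the y axis of jig, either way round below 0.05 rad and y of post_seat in the frame of tube between -0.002 and 0.002 m and z of tube in the frame of jig between 0.019 and 0.0255 m and value of joint clamp_handle below 0.3 rad), for 0.3 s.
At the end, for the whole second after the job is handed in: the tube is at rest flat on the plate, touching the stop screw, within 2 mm of the post, 3 mm of the end block, 5.5 mm of the stop's middle setting and 3 degrees of the jig's line; the clamp handle is fully down (over 0.85 rad) and its tip presses on the tube (over 1.5 N) (y of post_seat in the frame of tube between -0.002 and 0.002 m and y of stop_seat in the frame of tube between -0.0055 and 0.0055 m and y of tube in the frame of jig between -0.003 and 0.002 m and angle between the x axis of tube and the y axis of jig, either way round below 0.05 rad and z of tube in the frame of jig between 0.019 and 0.0255 m and contact force between tube and stop above 0.05 N and value of joint clamp_handle above 0.85 rad and contact force between tube and clamp_arm above 1.5 N and linear speed of tube below 0.01 m/s).
It fails at once if the tube is forced against the post (over 18 N) (contact force between tube and post above 18 N).
It fails at once if the tube is forced against the stop screw (over 18 N) (contact force between tube and stop above 18 N).
It fails at once if the tube is forced against the end block (over 18 N) (contact force between tube and endstop above 18 N).
It fails at once if a bystander is shifted by more than 20 mm (distance of any of offcut, flatbar, rasp, calliper, jar, bowl, hexkey from where it was at the start of the episode above 0.02 m).
It also fails if it takes over 72 s, if anything falls off the work surface, if the arm or the gripper's body presses on something with over 40 N, if the wrist force passes 120 N, or if a joint passes its speed limit or range.

## Working session

There is one attempt and no reset: what is moved stays moved. The work goes in short steps, Python scripts to look and compute and a tool call to move; the robot and the scene stay as the last step left them, time stands still between calls to the robot, and variables do not carry over. Pictures are saved under pics/ and viewed, about 8 in all and at most 12, crops included, and the job is handed in when it is done.

Besides the shell and the picture viewer there is one more tool, called after "Emit:" as a command line: name --argument value ..., lists and objects as JSON in quotes. send_rows: Moves the arm, as the interface text tells. Its arguments: {"type":"object","properties":{"rows":{"type":"array"},"squeeze":{"type":"number"}},"required":["rows"]}

```bash
mkdir -p pics; ls
cat > h.py <<'E'
import numpy as np, cv2
from station import get_obs, get_image, camera_params
def grab(n,f):
    im=get_image(n); cv2.imwrite('pics/'+f,cv2.cvtColor(im,cv2.COLOR_RGB2BGR)); return im
def ray(n,u,v,z,cp=None):
    c=cp or camera_params(n); P=np.array(c['pose']); d=P[:3,:3]@np.array([(u-c['cx'])/c['fx'],(v-c['cy'])/c['fy'],1]); o=P[:3,3]
    return o+d*(z-o[2])/d[2]
def proj(n,p,cp=None):
    c=cp or camera_params(n); P=np.array(c['pose']); q=P[:3,:3].T@(np.array(p)-P[:3,3])
    return np.array([c['fx']*q[0]/q[2]+c['cx'],c['fy']*q[1]/q[2]+c['cy']])
E
python3 - <<'E'
from h import *
for n in ('scene','side'):
    grab(n,n+'0.png'); c=camera_params(n); print(n,c['fx'],c['cx'],c['cy'],np.round(c['pose'],3).tolist())
print(get_obs())
E
```

```text
pics
scene 506.4031727437261 322.2628198032521 239.78012605483025 [[0.7, 0.567, -0.433, 1.147], [0.714, -0.549, 0.435, -0.562], [0.009, -0.614, -0.79, 1.174], [0.0, 0.0, 0.0, 1.0]]
side 440.6242978905797 318.06404243114457 243.09308158124708 [[-0.798, -0.296, 0.525, -0.113], [-0.602, 0.405, -0.688, 0.884], [-0.009, -0.865, -0.502, 0.728], [0.0, 0.0, 0.0, 1.0]]
{'clock': 0.1, 'qpos': array([-1.34799900e+00,  3.20211576e-01,  1.56550790e+00, -1.44628520e-05,
        1.25737202e+00, -1.99715456e-02]), 'dq': array([ 0.00088606,  0.00143208, -0.00452908,  0.00120846,  0.00135646,
       -0.00092986]), 'joint_torque': array([ 1.26889149e-04, -4.13333094e+01, -2.32508934e+01,  7.29175843e-02,
        4.21757600e-02, -6.47381898e-05]), 'eef_pos': array([ 0.13813078, -0.55766883,  0.17553287]), 'orientation': array([-3.11699702e+00, -3.80231256e-01,  2.59725849e-04]), 'ft_force': array([-0.10836619,  0.3893335 , -0.7311062 ]), 'torque': array([ 0.08738268,  0.02068049, -0.02294656]), 'finger_gap': 0.09108428326929535}
```

View pics/scene0.png

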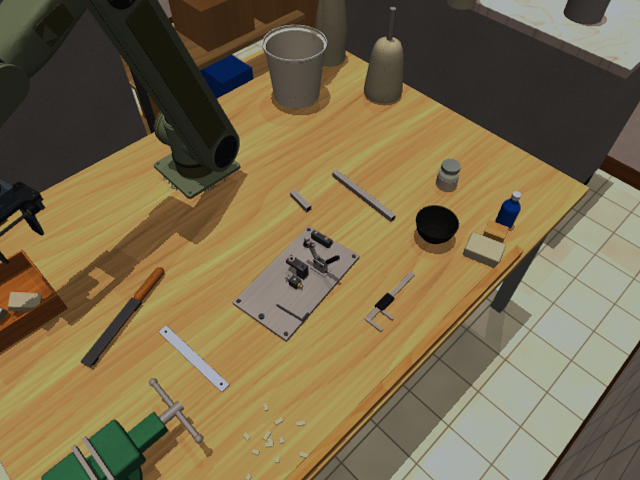

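View pics/side0.png

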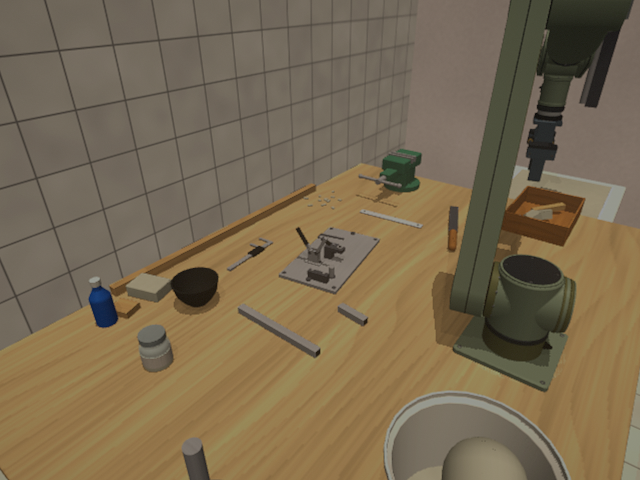

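The scene view shows the jig plate with corners near (310,229), (358,256), (286,338) and (235,301). The tube runs from (334,173) to (394,217), with the offcut at (300,201). The side view agrees.

Run:
```python
from h import *
for n,box in (('scene',(225,160,400,345)),('side',(230,220,390,365))):
    im=cv2.imread(f'pics/{n}0.png'); hsv=cv2.cvtColor(im,cv2.COLOR_BGR2HSV)
    m=((hsv[...,1]<75)*255).astype(np.uint8); k=np.zeros_like(m); x0,y0,x1,y1=box; k[y0:y1,x0:x1]=m[y0:y1,x0:x1]
    cs,_=cv2.findContours(k,cv2.RETR_EXTERNAL,cv2.CHAIN_APPROX_NONE)
    for c in cs:
        if cv2.contourArea(c)<100: continue
        a=cv2.approxPolyDP(c,3,True)[:,0]; print(n,cv2.contourArea(c),a.tolist())
        if len(a)<25:
            print([np.round(ray(n,*p,0.012 if cv2.contourArea(c)>2500 else .02)[:2],3).tolist() for p in a])
    cv2.imwrite(f'pics/{n}m.png',k)
a=cv2.imread('pics/scene0.png')[160:345,225:400]; cv2.imwrite('pics/crop.png',cv2.resize(a,None,fx=3.2,fy=3.2,interpolation=cv2.INTER_CUBIC))
```

```text
scene 344.5 [[399, 283], [365, 318], [380, 331], [371, 318], [380, 310], [392, 319], [383, 309], [399, 290]]
[[0.765, 0.119], [0.774, -0.026], [0.825, -0.027], [0.784, -0.015], [0.785, 0.019], [0.824, 0.021], [0.788, 0.027], [0.78, 0.102]]
scene 6789.5 [[309, 226], [233, 301], [285, 340], [358, 257]]
[[0.446, 0.086], [0.492, -0.236], [0.673, -0.213], [0.625, 0.107]]
scene 163.5 [[291, 191], [291, 196], [308, 210], [310, 205], [295, 190]]
[[0.309, 0.138], [0.325, 0.124], [0.403, 0.122], [0.393, 0.14], [0.315, 0.15]]
scene 553.5 [[333, 172], [388, 219], [395, 214], [339, 171]]
[[0.341, 0.292], [0.595, 0.269], [0.597, 0.299], [0.352, 0.309]]
scene 141.5 [[233, 160], [225, 160], [225, 176], [238, 168]]
[[0.074, 0.095], [0.056, 0.076], [0.115, 0.031], [0.115, 0.083]]
side 879.0 [[238, 306], [240, 313], [315, 357], [318, 346], [246, 305]]
[[0.6, 0.293], [0.576, 0.31], [0.331, 0.319], [0.346, 0.287], [0.587, 0.278]]
side 264.0 [[338, 306], [338, 311], [362, 325], [367, 317], [343, 303]]
[[0.393, 0.14], [0.381, 0.157], [0.304, 0.166], [0.31, 0.133], [0.39, 0.122]]
side 3485.0 [[379, 239], [330, 227], [310, 245], [307, 243], [307, 248], [279, 276], [335, 293]]
[[0.491, -0.237], [0.67, -0.211], [0.65, -0.073], [0.666, -0.077], [0.646, -0.052], [0.614, 0.119], [0.437, 0.09]]
```

View pics/crop.png

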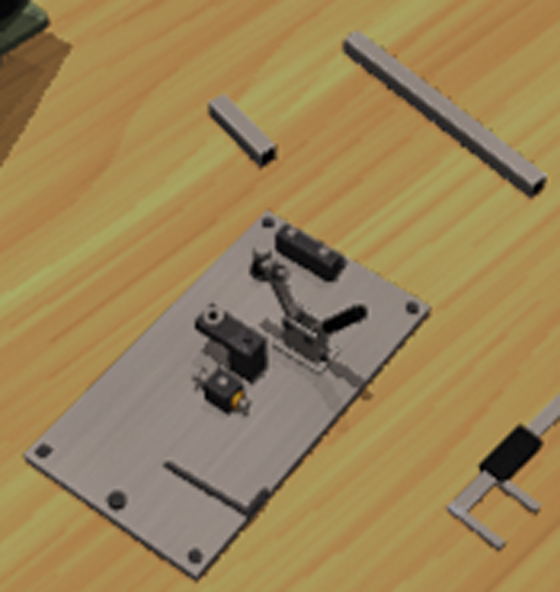

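Jig yaw is about 8° with its origin near (0.527,-0.068). The tube is centred near (0.467,0.292) at about -4°. I'll move over the tube for a close wrist view.

Emit:
send_rows --rows '[{"hand": 100,"dx": 0.5,"dy": 0.5,"dz": 0.4,"yaw": 1},{"hand": 100,"dx": 0.5,"dy": 0.5,"dz": 0.4,"yaw": 1},{"hand": 100,"dx": 0.5,"dy": 0.5,"dz": 0.4,"yaw": 1},{"hand": 100,"dx": 0.5,"dy": 0.5,"dz": 0.4,"yaw": 1},{"hand": 100,"dx": 0.5,"dy": 0.5,"dz": 0.4,"yaw": 1},{"hand": 100,"dx": 0.5,"dy": 0.5,"dz": 0.4,"yaw": 1},{"hand": 100,"dx": 0.5,"dy": 0.5,"dz": 0.4,"yaw": 1},{"hand": 100,"dx": 0.5,"dy": 0.5,"dz": 0.3,"yaw": 1}]'

```text
clock: 0.77
eef_pos: [0.2991, -0.3971, 0.3014]
orientation: [2.797, 1.429, 0.0]
ft_force: [1.2, -0.1, -0.4]
finger_gap: 0.0914
```

Emit:
send_rows --rows '[{"hand": 100,"dx": 0.3,"dy": 0.7,"yaw": 1},{"hand": 100,"dx": 0.3,"dy": 0.7,"yaw": 1},{"hand": 100,"dx": 0.3,"dy": 0.7,"yaw": 1},{"hand": 100,"dx": 0.3,"dy": 0.7,"yaw": 1},{"hand": 100,"dx": 0.3,"dy": 0.7,"yaw": 1},{"hand": 100,"dx": 0.3,"dy": 0.7,"yaw": 1},{"hand": 100,"dx": 0.3,"dy": 0.7,"yaw": 1},{"hand": 100,"dx": 0.3,"dy": 0.7,"yaw": 1}]'

```text
invalid input
```

Emit:
send_rows --rows '[{"hand": 100,"dx": 0.3,"dy": 0.7,"yaw": 1},{"hand": 100,"dx": 0.3,"dy": 0.7,"yaw": 1},{"hand": 100,"dx": 0.3,"dy": 0.7,"yaw": 1},{"hand": 100,"dx": 0.3,"dy": 0.7,"yaw": 1},{"hand": 100,"dx": 0.3,"dy": 0.7,"yaw": 1},{"hand": 100,"dx": 0.3,"dy": 0.7,"yaw": 1},{"hand": 100,"dx": 0.3,"dy": 0.7,"yaw": 1},{"hand": 100,"dx": 0.1,"dy": 0.7,"yaw": 1}]'

```text
invalid input
```

Emit:
send_rows --rows '[{"hand": 100,"dy": 0.7,"yaw": 1},{"hand": 100,"dy": 0.7,"yaw": 1},{"hand": 100,"dy": 0.7,"yaw": 1},{"hand": 100,"dy": 0.7,"yaw": 1},{"hand": 100,"dy": 0.7,"yaw": 1},{"hand": 100,"dy": 0.7,"yaw": 1},{"hand": 100,"yaw": 1},{"hand": 100,"yaw": 1}]'

```text
invalid input
```

Emit:
send_rows --rows '[{"hand": 100,"dx": 0.3,"dy": 0.7,"dz": 0,"yaw": 1},{"hand": 100,"dx": 0.3,"dy": 0.7,"dz": 0,"yaw": 1},{"hand": 100,"dx": 0.3,"dy": 0.7,"dz": 0,"yaw": 1},{"hand": 100,"dx": 0.3,"dy": 0.7,"dz": 0,"yaw": 1},{"hand": 100,"dx": 0.3,"dy": 0.7,"dz": 0,"yaw": 1},{"hand": 100,"dx": 0.3,"dy": 0.7,"dz": 0,"yaw": 1},{"hand": 100,"dx": 0.3,"dy": 0.7,"dz": 0,"yaw": 1},{"hand": 100,"dx": 0.3,"dy": 0.7,"dz": 0,"yaw": 1}]'

```text
clock: 1.43
eef_pos: [0.3943, -0.1726, 0.3]
orientation: [-2.139, -2.3, 0.0]
ft_force: [0.2, -0.5, -0.5]
finger_gap: 0.091
```

Emit:
send_rows --rows '[{"hand": 100,"dx": 0.3,"dy": 0.7,"dz": 0,"yaw": 1},{"hand": 100,"dx": 0.3,"dy": 0.7,"dz": 0,"yaw": 1},{"hand": 100,"dx": 0.3,"dy": 0.7,"dz": 0,"yaw": 1},{"hand": 100,"dx": 0.3,"dy": 0.7,"dz": 0,"yaw": 1},{"hand": 100,"dx": 0.3,"dy": 0.7,"dz": 0,"yaw": 1},{"hand": 100,"dx": 0.3,"dy": 0.7,"dz": 0,"yaw": 1},{"hand": 100,"dx": 0.3,"dy": 0.7,"dz": 0,"yaw": 1},{"hand": 100,"dx": 0.3,"dy": 0.7,"dz": 0,"yaw": 1}]'

```text
clock: 2.1
eef_pos: [0.4903, 0.0514, 0.2999]
orientation: [-1.223, -2.893, 0.001]
ft_force: [-0.5, -0.5, 0.2]
finger_gap: 0.0916
```

Emit:
send_rows --rows '[{"hand": 100,"dx": 0,"dy": 0.7,"dz": 0,"yaw": 1},{"hand": 100,"dx": 0,"dy": 0.7,"dz": 0,"yaw": 1},{"hand": 100,"dx": 0,"dy": 0.7,"dz": 0,"yaw": 1},{"hand": 100,"dx": 0,"dy": 0.7,"dz": 0,"yaw": 1},{"hand": 100,"dx": 0,"dy": 0.7,"dz": 0,"yaw": 1},{"hand": 100,"dx": 0,"dy": 0,"dz": 0,"yaw": 1},{"hand": 100,"dx": 0,"dy": 0,"dz": 0,"yaw": 1},{"hand": 100,"dx": 0,"dy": 0,"dz": 0,"yaw": 1}]'

```text
clock: 2.77
eef_pos: [0.4899, 0.1905, 0.2996]
orientation: [-0.158, -3.136, 0.001]
ft_force: [-0.7, -0.6, -0.7]
finger_gap: 0.0909
```

Run:
```python
from h import *
o=get_obs(); print(o['clock'],o['qpos'].round(3),o['eef_pos'],o['orientation'])
c=camera_params('wrist'); print(c['fx'],c['cx'],c['cy'],np.round(c['pose'],3).tolist()); grab('wrist','w1.png')
import json; c['pose']=np.array(c['pose']).tolist(); json.dump(c,open('w1.json','w'))
# rigid fit of jig from plate corners
J=np.array([[-60,165],[-60,-165],[125,-165],[125,165]])/1e3
for W in ([[0.446,0.086],[0.492,-0.236],[0.673,-0.213],[0.625,0.107]],[[.437,.090],[.491,-.237],[.670,-.211],[.614,.119]]):
    W=np.array(W); a=J-J.mean(0); b=W-W.mean(0); H=a.T@b; t=np.arctan2(H[0,1]-H[1,0],H.trace()); R=np.array([[np.cos(t),-np.sin(t)],[np.sin(t),np.cos(t)]]); print(np.degrees(t),W.mean(0)-R@J.mean(0))
```

```text
2.7667 [ 0.349  0.189  1.438  0.     1.516 -1.121] [0.48985596 0.19047568 0.29959229] [-1.57766467e-01 -3.13630940e+00  8.43534498e-04]
372.2674114202557 323.6681457966836 235.4546687296067 [[0.1, 0.966, 0.239, 0.423], [0.995, -0.097, -0.023, 0.198], [0.001, 0.24, -0.971, 0.508], [0.0, 0.0, 0.0, 1.0]]
8.005044121724627 [ 0.52681669 -0.06852596]
9.336715232331839 [ 0.52093056 -0.06502268]
```

View pics/w1.png

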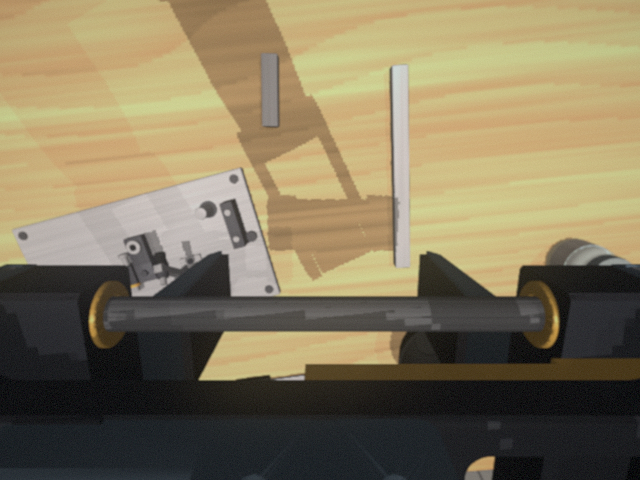

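Wrist view: the tube spans (391-408,65) to (396-409,267). The jig plate corners are at (243,168), (15,230) and (278,292), with the post at (208,210) and the end block at (232,222).

Run:
```python
from h import *
import json
c=json.load(open('w1.json')); im=cv2.imread('pics/w1.png')
g=cv2.cvtColor(im,cv2.COLOR_BGR2HSV)
m=((g[...,1]<70)*255).astype(np.uint8); m[:, :380]=0; m[:,425:]=0; m[272:]=0; m[:55]=0
cs,_=cv2.findContours(m,cv2.RETR_EXTERNAL,cv2.CHAIN_APPROX_NONE); k=max(cs,key=cv2.contourArea); a=cv2.approxPolyDP(k,2.5,True)[:,0]
print([(p.tolist(),ray('wrist',*p,.02,c)[:2].round(4).tolist()) for p in a])
for r in range(80,265,30):
    xs=np.where(m[r]>0)[0]; print(r,xs.min(),xs.max(),ray('wrist',xs.min()-.5,r,.02,c)[:2].round(4),ray('wrist',xs.max()+.5,r,.02,c)[:2].round(4))
for p in ((243,168),(15,230),(278,292)): print(p,ray('wrist',*p,.012,c)[:2].round(4))
print('jar,bowl', ray('scene',448,187,0)[:2],ray('scene',437,240,0)[:2])
print('hexkey',[ray('scene',225+u/3.2,160+v/3.2,.014)[:2].round(3) for u,v in ((165,463),(250,512),(266,492))])
```

```text
[([408, 64], [0.3404, 0.3091]), ([396, 64], [0.339, 0.2946]), ([390, 68], [0.3427, 0.2872]), ([394, 263], [0.5915, 0.2785]), ([397, 268], [0.5992, 0.2822]), ([410, 266], [0.5981, 0.3002])]
80 390 409 [0.3563 0.2858] [0.3587 0.3101]
110 391 408 [0.3912 0.285 ] [0.3935 0.3073]
140 392 408 [0.4275 0.2842] [0.4297 0.3057]
170 393 409 [0.4652 0.2834] [0.4674 0.3053]
200 393 409 [0.5042 0.2812] [0.5065 0.3035]
230 394 410 [0.5449 0.2803] [0.5472 0.3031]
260 394 410 [0.5871 0.278 ] [0.5895 0.3012]
(243, 168) [0.4438 0.0897]
(15, 230) [ 0.4954 -0.2326]
(278, 292) [0.6211 0.113 ]
jar,bowl [0.63094012 0.52376043] [0.73895087 0.32631773]
hexkey [array([ 0.582, -0.162]), array([ 0.664, -0.142]), array([ 0.66 , -0.121])]
```

Emit:
send_rows --rows '[{"hand": 100,"dx": 0.35,"dy": 0.64,"dz": -0.5,"yaw": 0.4},{"hand": 100,"dx": 0.5,"dy": 0.8,"dz": -0.3,"yaw": 0.3},{"hand": 100,"dx": 0.5,"dy": 0.8,"dz": -0.3,"yaw": 0},{"hand": 100,"dx": 0,"dy": 0.3,"dz": -0.9,"yaw": 0},{"hand": 70,"dx": 0,"dy": 0,"dz": -1,"yaw": 0},{"hand": 70,"dx": 0,"dy": 0,"dz": -1,"yaw": 0},{"hand": 70,"dx": 0,"dy": 0,"dz": -1,"yaw": 0},{"hand": 70,"dx": 0,"dy": 0,"dz": 0,"yaw": 0}]'

```text
clock: 3.48
eef_pos: [0.5383, 0.2884, 0.0916]
orientation: [-0.073, -3.125, 0.013]
ft_force: [-1.8, -0.2, -0.9]
finger_gap: 0.067
```

Run:
```python
from h import *
import json
o=get_obs(); print(o['clock'],o['eef_pos'],o['orientation'],o['finger_gap'])
c=camera_params('wrist'); grab('wrist','w2.png'); c['pose']=np.array(c['pose']).tolist(); json.dump(c,open('w2.json','w'))
```

```text
3.4833 [0.53825074 0.28844585 0.09156527] [-0.072992   -3.1249767   0.01315326] 0.06704414844317166
```

View pics/w2.png

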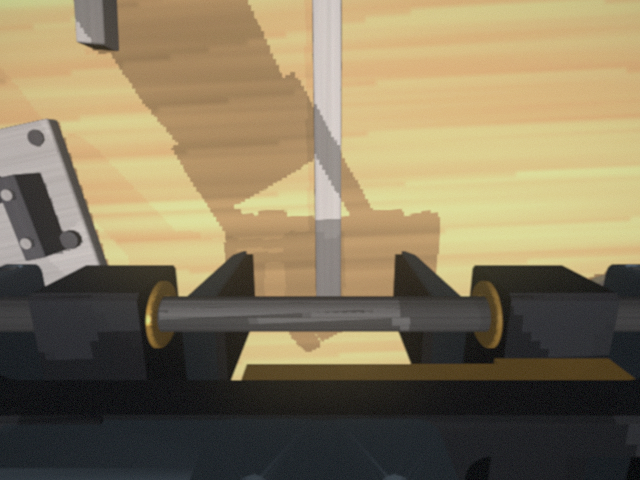

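The tube sits centred between the fingers (column ~328) and parallel to them. Next I'll lower and grip.

Emit:
send_rows --rows '[{"hand": 60,"dx": 0.1,"dy": 0.05,"dz": -0.7,"yaw": 0},{"hand": 50,"dx": 0,"dy": 0,"dz": -0.7,"yaw": 0},{"hand": 50,"dx": 0,"dy": 0,"dz": -0.5,"yaw": 0},{"hand": 50,"dx": 0,"dy": 0,"dz": -0.2,"yaw": 0},{"hand": 50,"dx": 0,"dy": 0,"dz": 0,"yaw": 0},{"hand": 50,"dx": 0,"dy": 0,"dz": 0,"yaw": 0}]'

```text
clock: 4.03
eef_pos: [0.55, 0.2942, 0.0186]
orientation: [0.072, 3.137, 0.003]
ft_force: [0.4, 0.4, 0.6]
finger_gap: 0.0453
```

Emit:
send_rows --rows '[{"hand": 45,"dx": 0,"dy": 0,"dz": -0.2,"yaw": 0},{"hand": 45,"dx": 0,"dy": 0,"dz": -0.16,"yaw": 0},{"hand": 30,"dx": 0,"dy": 0,"dz": 0,"yaw": 0},{"hand": 10,"dx": 0,"dy": 0,"dz": 0,"yaw": 0},{"hand": 10,"dx": 0,"dy": 0,"dz": 0,"yaw": 0},{"hand": 10,"dx": 0,"dy": 0,"dz": 0,"yaw": 0},{"hand": 10,"dx": 0,"dy": 0,"dz": 0,"yaw": 0},{"hand": 10,"dx": 0,"dy": 0,"dz": 0,"yaw": 0}]' --squeeze 50

```text
clock: 4.7
eef_pos: [0.5483, 0.2935, 0.002]
orientation: [0.071, 3.141, 0.0]
ft_force: [-0.4, 0.8, 0.2]
finger_gap: 0.0094
```

Emit:
send_rows --rows '[{"hand": 10,"dx": 0,"dy": 0,"dz": 0.1,"yaw": 0},{"hand": 10,"dx": 0,"dy": 0,"dz": 0.4,"yaw": 0},{"hand": 10,"dx": 0,"dy": 0,"dz": 0.8,"yaw": 0},{"hand": 10,"dx": 0,"dy": 0,"dz": 0.8,"yaw": 0},{"hand": 10,"dx": 0,"dy": 0,"dz": 0.8,"yaw": 0},{"hand": 10,"dx": 0,"dy": 0,"dz": 0.6,"yaw": 0},{"hand": 10,"dx": 0,"dy": 0,"dz": 0.4,"yaw": 0},{"hand": 10,"dx": 0,"dy": 0,"dz": 0,"yaw": 0}]'

```text
clock: 5.37
eef_pos: [0.5505, 0.2946, 0.1627]
orientation: [0.071, 3.133, 0.007]
ft_force: [1.0, 0.6, 0.0]
finger_gap: 0.0093
```

The gap went to 9 mm with no load, so the grasp missed. I'll look again.

Run:
```python
from h import *
import json
o=get_obs(); print(o['clock'],o['eef_pos'],o['orientation'],o['finger_gap'])
c=camera_params('wrist'); w=grab('wrist','w3.png'); c['pose']=np.array(c['pose']).tolist(); json.dump(c,open('w3.json','w')); print(np.round(c['pose'],3))
s=grab('scene','s3.png'); t=grab('side','d3.png')
a=np.vstack([s[140:300,260:480],t[250:410,190:410]]); a=np.hstack([cv2.resize(w,(600,450))[:, 100:500],cv2.resize(a,(310,450))])
cv2.imwrite('pics/c3.png',cv2.cvtColor(a,cv2.COLOR_RGB2BGR))
```

```text
5.3667 [0.55051465 0.29462151 0.16273233] [0.07076085 3.13289467 0.00682936] 0.009263684059627172
[[ 0.044  0.968  0.249  0.482]
 [ 0.999 -0.044 -0.005  0.297]
 [ 0.006  0.249 -0.969  0.37 ]
 [ 0.     0.     0.     1.   ]]
```

View pics/c3.png

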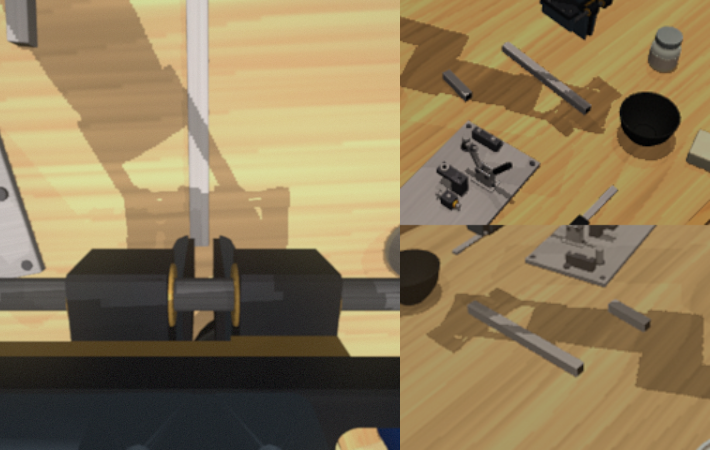

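The wrist view shows the tube's end just ahead of the fingers at about (315,261) in full-image pixels. It is still loose on the bench, so I'll re-measure it.

Run:
```python
from h import *
import json
for n in ('w3','w1'):
    c=json.load(open(n+'.json')); im=cv2.imread(f'pics/{n}.png')
    g=cv2.cvtColor(im,cv2.COLOR_BGR2HSV); m=((g[...,1]<60)*255).astype(np.uint8)
    if n=='w3': m[:,:295]=0; m[:,345:]=0
    else: m[:,:380]=0; m[:,425:]=0
    m[268:]=0
    cs,_=cv2.findContours(m,cv2.RETR_EXTERNAL,cv2.CHAIN_APPROX_NONE); k=max(cs,key=cv2.contourArea)
    print(n,[(p.tolist(),ray('wrist',*p,.02,c)[:2].round(4).tolist()) for p in cv2.approxPolyDP(k,2.,True)[:,0]])
c=json.load(open('w3.json')); print('tcp px',proj('wrist',get_obs()['eef_pos'],c), 'grasp pt', proj('wrist',get_obs()['eef_pos']+[0,0,.019],c))
im=cv2.imread('pics/d3.png');g=cv2.cvtColor(im,cv2.COLOR_BGR2HSV); m=((g[...,1]<75)*255).astype(np.uint8); k=np.zeros_like(m);k[298:365,230:325]=m[298:365,230:325]
cs,_=cv2.findContours(k,cv2.RETR_EXTERNAL,cv2.CHAIN_APPROX_NONE); k=max(cs,key=cv2.contourArea)
print('side',[(p.tolist(),ray('side',*p,.02)[:2].round(4).tolist()) for p in cv2.approxPolyDP(k,2.5,True)[:,0]])
im=cv2.imread('pics/s3.png');g=cv2.cvtColor(im,cv2.COLOR_BGR2HSV); m=((g[...,1]<75)*255).astype(np.uint8); k=np.zeros_like(m);k[165:230,325:402]=m[165:230,325:402]
cs,_=cv2.findContours(k,cv2.RETR_EXTERNAL,cv2.CHAIN_APPROX_NONE); k=max(cs,key=cv2.contourArea)
print('scene',[(p.tolist(),ray('scene',*p,.02)[:2].round(4).tolist()) for p in cv2.approxPolyDP(k,2.5,True)[:,0]])
```

```text
w3 [([305, 0], [0.368, 0.2887]), ([309, 254], [0.5897, 0.2801]), ([313, 256], [0.5919, 0.2839]), ([313, 262], [0.5981, 0.2836]), ([327, 262], [0.5987, 0.2974]), ([328, 0], [0.3688, 0.3079])]
w1 [([398, 64], [0.3392, 0.2971]), ([391, 67], [0.3417, 0.2884]), ([394, 262], [0.5901, 0.2785]), ([396, 267], [0.5976, 0.2809]), ([408, 267], [0.5992, 0.2974]), ([408, 65], [0.3415, 0.3091])]
tcp px [319.40391409 253.61759904] grasp pt [319.21845705 263.84681861]
side [([238, 307], [0.5975, 0.2959]), ([243, 315], [0.564, 0.311]), ([315, 357], [0.3306, 0.319]), ([318, 346], [0.3462, 0.2874]), ([244, 304], [0.5939, 0.2779])]
scene [([333, 172], [0.3413, 0.2918]), ([334, 177], [0.3595, 0.2781]), ([388, 219], [0.595, 0.2693]), ([393, 218], [0.6028, 0.2831]), ([395, 214], [0.5967, 0.2994]), ([339, 171], [0.3516, 0.309])]
```

The cameras agree that the tube hasn't moved, although the fingers closed at that spot. I'll probe its top with the fingers nearly closed to see where contact really is.

Emit:
send_rows --rows '[{"hand": 10,"dx": 0,"dy": -0.1,"dz": -0.8,"yaw": 0},{"hand": 10,"dx": 0,"dy": 0,"dz": -0.8,"yaw": 0},{"hand": 10,"dx": 0,"dy": 0,"dz": -0.8,"yaw": 0},{"hand": 10,"dx": 0,"dy": 0,"dz": -0.6,"yaw": 0},{"hand": 10,"dx": 0,"dy": 0,"dz": -0.2,"yaw": 0},{"hand": 10,"dx": 0,"dy": 0,"dz": 0,"yaw": 0},{"hand": 10,"dx": 0,"dy": 0,"dz": 0,"yaw": 0}]'

```text
clock: 6.1
eef_pos: [0.5482, 0.2894, 0.0295]
orientation: [-0.071, -3.14, 0.001]
ft_force: [1.0, -0.4, 0.5]
finger_gap: 0.0091
```

Emit:
send_rows --rows '[{"hand": 10,"dx": 0,"dy": 0,"dz": -0.08,"yaw": 0},{"hand": 10,"dx": 0,"dy": 0,"dz": 0,"yaw": 0}]'

```text
clock: 6.27
eef_pos: [0.5491, 0.2899, 0.0279]
orientation: [0.071, 3.139, 0.002]
ft_force: [0.4, -0.3, 0.2]
finger_gap: 0.009
```

Run:
```python
from h import *
s=grab('scene','s4.png'); t=grab('side','d4.png'); w=grab('wrist','w4.png'); o=get_obs(); print(o['eef_pos'],o['ft_force'],o['finger_gap'])
print(proj('scene',o['eef_pos']),proj('side',o['eef_pos']))
f=lambda a:cv2.resize(a,(390,300),interpolation=cv2.INTER_CUBIC)
a=np.vstack([np.hstack([f(s[130:240,325:468]),f(t[240:350,190:333])]),cv2.resize(w[140:380,120:520],(780,300))])
cv2.imwrite('pics/c4.png',cv2.cvtColor(a,cv2.COLOR_RGB2BGR))
```

```text
[0.54883484 0.2897588  0.02778159] [ 0.21188379  0.3426673  -0.75506354] 0.009153248001921964
[381.18687927 205.38280475] [253.05839125 310.50210781]
```

View pics/c4.png

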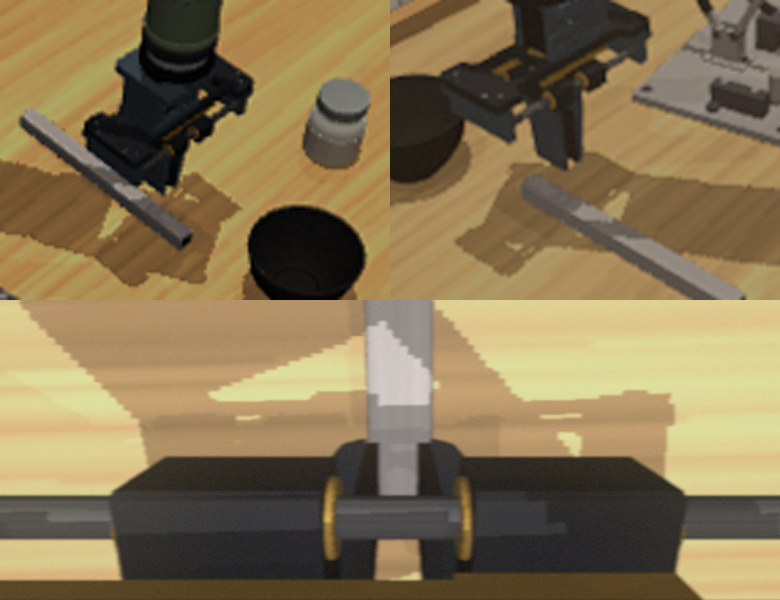

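The closed fingertips show at about scene (386,200) and side (254,300). The reported TCP would project to (381,205) and (253,310), so the real tips look higher than reported. I'll triangulate them.

Run:
```python
from h import *
def tri(a,b):
    A=[];B=[]
    for n,p in (('scene',a),('side',b)):
        c=camera_params(n);P=np.array(c['pose']);d=P[:3,:3]@np.array([(p[0]-c['cx'])/c['fx'],(p[1]-c['cy'])/c['fy'],1]);d/=np.linalg.norm(d);M=np.eye(3)-np.outer(d,d);A.append(M);B.append(M@P[:3,3])
    return np.linalg.lstsq(np.vstack(A),np.hstack(B),rcond=None)
for n,(x0,y0,x1,y1) in (('scene',(372,180,396,204)),('side',(238,285,268,306))):
    im=cv2.imread(f"pics/{'s4' if n=='scene' else 'd4'}.png"); v=im.max(2)
    print(n); print('\n'.join(str(y)+' '+''.join('#' if v[y,x]<62 else '.' for x in range(x0,x1)) for y in range(y0,y1)))
r=tri((385,200),(254.5,301)); print(r[0],r[1])
```

```text
scene
180 ########################
181 ######################..
182 ######################..
183 ######################..
184 ###############.######..
185 ###############..####...
186 ####################....
187 ####################....
188 ####################....
189 ####################....
190 ####################....
191 ###################.....
192 ###################.....
193 ###################.....
194 ###################.....
195 ##################......
196 #####..###########......
197 .####..###########......
198 .........#####..........
199 ..........####..........
200 ............#...........
201 ........................
202 ........................
203 ........................
side
285 ....##################........
286 ....##################........
287 ....##################........
288 .....#################........
289 .....#################........
290 .....#################........
291 .....#################........
292 .....#################........
293 ......################........
294 ......################........
295 ......################........
296 .......###############........
297 ........##############........
298 ..........#######..###........
299 ...........######.............
300 .............####.............
301 ...............##.............
302 ..............................
303 ..............................
304 ..............................
305 ..............................
[0.55218686 0.28812549 0.05543712] [0.0001008]
```

Triangulation puts the true tip near z=0.055 against a reported 0.028, an offset of about 27 mm in height only. I'll confirm by touching down gently on the tube's top.

Emit:
send_rows --rows '[{"hand": 10,"dx": 0,"dy": 0,"dz": -0.2,"yaw": 0},{"hand": 10,"dx": 0,"dy": 0,"dz": -0.2,"yaw": 0},{"hand": 10,"dx": 0,"dy": 0,"dz": -0.2,"yaw": 0},{"hand": 10,"dx": 0,"dy": 0,"dz": 0,"yaw": 0},{"hand": 10,"dx": 0,"dy": 0,"dz": 0,"yaw": 0}]'

```text
clock: 6.83
eef_pos: [0.5475, 0.2891, 0.0015]
orientation: [-0.071, -3.139, 0.002]
ft_force: [-0.2, -0.5, -0.1]
finger_gap: 0.0092
```

Emit:
send_rows --rows '[{"hand": 10,"dx": 0,"dy": 0,"dz": -0.1,"yaw": 0},{"hand": 10,"dx": 0,"dy": 0,"dz": 0,"yaw": 0}]'

```text
clock: 7.0
eef_pos: [0.5481, 0.2894, -0.0018]
orientation: [-0.071, -3.14, 0.0]
ft_force: [-0.0, -0.1, -0.6]
finger_gap: 0.0087
```

Emit:
send_rows --rows '[{"hand": 10,"dx": 0,"dy": 0,"dz": -0.06,"yaw": 0},{"hand": 10,"dx": 0,"dy": 0,"dz": 0,"yaw": 0}]'

```text
clock: 7.17
eef_pos: [0.5481, 0.2894, -0.004]
orientation: [-0.071, -3.141, 0.0]
ft_force: [1.4, 0.4, -0.3]
finger_gap: 0.0092
```

Emit:
send_rows --rows '[{"hand": 10,"dx": 0,"dy": 0,"dz": -0.06,"yaw": 0},{"hand": 10,"dx": 0,"dy": 0,"dz": 0,"yaw": 0}]'

```text
clock: 7.33
eef_pos: [0.5481, 0.2893, -0.0064]
orientation: [-0.071, -3.14, 0.0]
ft_force: [0.3, 0.5, 0.3]
finger_gap: 0.0093
```

Emit:
send_rows --rows '[{"hand": 10,"dx": 0,"dy": 0,"dz": -0.04,"yaw": 0},{"hand": 10,"dx": 0,"dy": 0,"dz": 0,"yaw": 0}]'

```text
clock: 7.5
eef_pos: [0.5481, 0.2894, -0.0079]
orientation: [-0.071, -3.141, 0.0]
ft_force: [0.0, 0.5, -0.3]
finger_gap: 0.0085
```

Emit:
send_rows --rows '[{"hand": 10,"dx": 0,"dy": 0,"dz": -0.04,"yaw": 0},{"hand": 10,"dx": 0,"dy": 0,"dz": 0,"yaw": 0}]'

```text
clock: 7.67
eef_pos: [0.5481, 0.2894, -0.0096]
orientation: [-0.071, -3.14, 0.0]
ft_force: [-0.5, 0.0, -0.1]
finger_gap: 0.0093
```

Emit:
send_rows --rows '[{"hand": 10,"dx": 0,"dy": 0,"dz": -0.04,"yaw": 0},{"hand": 10,"dx": 0,"dy": 0,"dz": 0,"yaw": 0}]'

```text
clock: 7.83
eef_pos: [0.5481, 0.2894, -0.0112]
orientation: [-0.071, -3.14, 0.0]
ft_force: [-0.4, 0.0, 1.0]
finger_gap: 0.0089
```

Emit:
send_rows --rows '[{"hand": 10,"dx": 0,"dy": 0,"dz": -0.04,"yaw": 0},{"hand": 10,"dx": 0,"dy": 0,"dz": 0,"yaw": 0}]'

```text
clock: 8.0
eef_pos: [0.5481, 0.2894, -0.0128]
orientation: [-0.071, -3.14, 0.0]
ft_force: [-0.5, 0.6, 0.0]
finger_gap: 0.0094
```

Emit:
send_rows --rows '[{"hand": 10,"dx": 0,"dy": 0,"dz": -0.04,"yaw": 0},{"hand": 10,"dx": 0,"dy": 0,"dz": 0,"yaw": 0}]'

```text
clock: 8.17
eef_pos: [0.5481, 0.2894, -0.0144]
orientation: [-0.071, -3.14, 0.0]
ft_force: [0.3, 0.1, 0.2]
finger_gap: 0.0092
```

Run:
```python
from h import *
s=grab('scene','s5.png'); t=grab('side','d5.png'); o=get_obs(); print(o['eef_pos'],o['ft_force'],o['clock'])
for n,im,(x0,y0,x1,y1) in (('scene',s,(368,185,400,220)),('side',t,(234,290,272,318))):
    v=im.max(2); print(n); print('\n'.join(str(y)+' '+''.join('#' if v[y,x]<62 else '+' if v[y,x]<105 else '.' for x in range(x0,x1)) for y in range(y0,y1)))
```

```text
[ 0.5481938   0.28945376 -0.01420644] [ 0.45369391 -0.49343312  0.21388396] 8.2667
scene
185 ################################
186 ################################
187 ################################
188 ################################
189 ################################
190 ###############################.
191 ########################++###+..
192 ########################+.+#+...
193 ########################+.......
194 #################+######........
195 ########################........
196 ##################+####.........
197 ######################+.........
198 ######################+.........
199 ######################..........
200 ######################..........
201 ######################..........
202 #####################+..........
203 #####################+..........
204 #####################+..........
205 .####################...........
206 ..+#################+...........
207 ...+################............
208 ....+############+++............
209 ......+#########+++++...........
210 .......++#######++++++++........
211 ........++#####++++++++.........
212 ........
[... 792 characters left out ...]
##+.........
302 ###++.....+#################+.........
303 ####+.....+#################+.........
304 ####+...++##################+.........
305 ####+.+++++#################+.........
306 ####+.+++++#################+.........
307 +++++++++++#################+.........
308 ....+++++.+#################+.........
309 ....+++++.++################+.........
310 ....++++++.+################+.........
311 ....++++++++++#############+..........
312 ....++++++++.+++#######++#++..........
313 .....++++++++++++######++++...........
314 ........+++++++++++####+++++..........
315 .........++++++++++++#+++++...........
316 ...........+++++++++++++.+............
317 ............+++++++++++...............
```

Run:
```python
from h import *
f=lambda a:cv2.resize(a,(396,400),interpolation=cv2.INTER_CUBIC)
s=cv2.imread('pics/s5.png');t=cv2.imread('pics/d5.png')
cv2.imwrite('pics/c5.png',np.hstack([f(s[150:240,340:430]),f(t[250:340,215:305])]))
for z in (0,.01,.02,.03,.04): print(z,proj('scene',(.5482,.2895,z)).round(1),proj('side',(.5482,.2895,z)).round(1))
```

```text
0 [380.1 211.3] [254.2 319.2]
0.01 [380.4 209.2] [253.9 316.1]
0.02 [380.7 207. ] [253.6 313. ]
0.03 [381.  204.8] [253.2 309.8]
0.04 [381.4 202.6] [252.9 306.7]
```

View pics/c5.png

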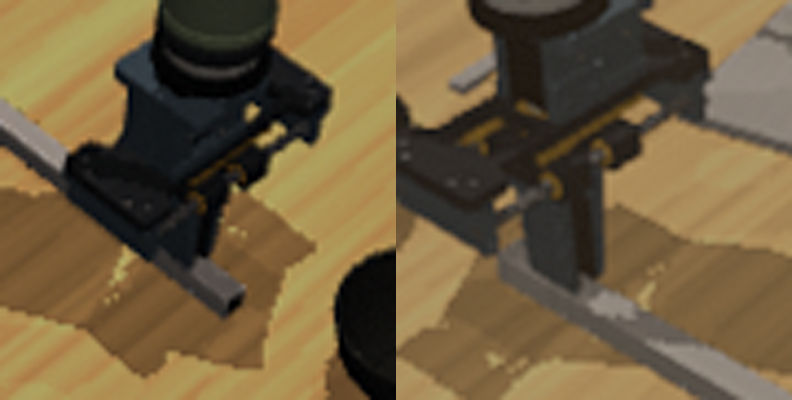

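The tips look to be right at the tube's top now, so I'll continue to contact.

Emit:
send_rows --rows '[{"hand": 10,"dx": 0,"dy": 0,"dz": -0.04,"yaw": 0},{"hand": 10,"dx": 0,"dy": 0,"dz": 0,"yaw": 0}]'

```text
clock: 8.43
eef_pos: [0.5481, 0.2894, -0.016]
orientation: [-0.071, -3.14, 0.0]
ft_force: [1.8, -0.5, -0.4]
finger_gap: 0.0094
```

Emit:
send_rows --rows '[{"hand": 10,"dx": 0,"dy": 0,"dz": -0.04,"yaw": 0},{"hand": 10,"dx": 0,"dy": 0,"dz": 0,"yaw": 0}]'

```text
clock: 8.6
eef_pos: [0.5484, 0.2895, -0.0173]
orientation: [0.071, 3.141, 0.0]
ft_force: [0.9, -0.1, -1.3]
finger_gap: 0.009
```

Emit:
send_rows --rows '[{"hand": 10,"dx": 0,"dy": 0,"dz": -0.04,"yaw": 0},{"hand": 10,"dx": 0,"dy": 0,"dz": 0,"yaw": 0}]'

```text
clock: 8.77
eef_pos: [0.5484, 0.2895, -0.0174]
orientation: [0.071, 3.14, 0.001]
ft_force: [-1.5, -0.7, 8.8]
finger_gap: 0.0091
```

Contact at reported z = -0.017 with the true tip at 0.020 gives a height offset of +0.037 m. I'll rise, open, go down and grip.

Emit:
send_rows --rows '[{"hand": 10,"dx": 0,"dy": 0,"dz": 0.3,"yaw": 0},{"hand": 50,"dx": 0,"dy": 0,"dz": 0.3,"yaw": 0},{"hand": 50,"dx": 0,"dy": 0,"dz": 0,"yaw": 0},{"hand": 50,"dx": 0,"dy": 0,"dz": 0,"yaw": 0},{"hand": 50,"dx": 0,"dy": 0,"dz": 0,"yaw": 0},{"hand": 50,"dx": 0,"dy": 0,"dz": 0,"yaw": 0},{"hand": 50,"dx": 0,"dy": 0,"dz": 0,"yaw": 0}]'

```text
clock: 9.35
eef_pos: [0.5478, 0.2892, 0.0045]
orientation: [-0.071, -3.14, 0.001]
ft_force: [0.6, 0.9, 0.5]
finger_gap: 0.0446
```

Emit:
send_rows --rows '[{"hand": 50,"dx": 0,"dy": 0,"dz": -0.3,"yaw": 0},{"hand": 50,"dx": 0,"dy": 0,"dz": -0.3,"yaw": 0},{"hand": 50,"dx": 0,"dy": 0,"dz": -0.2,"yaw": 0},{"hand": 50,"dx": 0,"dy": 0,"dz": -0.14,"yaw": 0},{"hand": 50,"dx": 0,"dy": 0,"dz": 0,"yaw": 0},{"hand": 50,"dx": 0,"dy": 0,"dz": 0,"yaw": 0}]'

```text
clock: 9.85
eef_pos: [0.5479, 0.2893, -0.0333]
orientation: [-0.071, -3.14, 0.001]
ft_force: [-1.0, -0.7, -0.7]
finger_gap: 0.0454
```

Emit:
send_rows --rows '[{"hand": 35,"dx": 0,"dy": 0,"dz": 0,"yaw": 0},{"hand": 10,"dx": 0,"dy": 0,"dz": 0,"yaw": 0},{"hand": 10,"dx": 0,"dy": 0,"dz": 0,"yaw": 0},{"hand": 10,"dx": 0,"dy": 0,"dz": 0,"yaw": 0},{"hand": 10,"dx": 0,"dy": 0,"dz": 0,"yaw": 0},{"hand": 10,"dx": 0,"dy": 0,"dz": 0,"yaw": 0}]' --squeeze 50

```text
clock: 10.35
eef_pos: [0.5486, 0.2897, -0.0321]
orientation: [0.071, 3.14, 0.001]
ft_force: [0.1, -0.1, 2.2]
finger_gap: 0.0195
```

The grip is good with a gap of 19.5 mm. I'll lift and carry the tube with the turn towards the slanted hover pose.

Emit:
send_rows --rows '[{"hand": 10,"dx": 0,"dy": 0,"dz": 0.2,"yaw": 0},{"hand": 10,"dx": 0,"dy": 0,"dz": 0.5,"yaw": 0},{"hand": 10,"dx": 0,"dy": 0,"dz": 0.7,"yaw": 0},{"hand": 10,"dx": 0,"dy": 0,"dz": 0.8,"yaw": 0},{"hand": 10,"dx": 0,"dy": 0,"dz": 0.8,"yaw": 0},{"hand": 10,"dx": 0,"dy": 0,"dz": 0.6,"yaw": 0},{"hand": 10,"dx": 0,"dy": 0,"dz": 0.2,"yaw": 0},{"hand": 10,"dx": 0,"dy": 0,"dz": 0,"yaw": 0}]' --squeeze 60

```text
clock: 11.02
eef_pos: [0.5494, 0.2899, 0.1218]
orientation: [0.071, 3.137, 0.003]
ft_force: [-0.2, 0.8, -3.2]
finger_gap: 0.0195
```

Emit:
send_rows --rows '[{"hand": 10,"dx": -0.05,"dy": -0.3,"dz": 0,"yaw": -0.5},{"hand": 10,"dx": -0.1,"dy": -0.5,"dz": 0,"yaw": -0.8},{"hand": 10,"dx": -0.1,"dy": -0.5,"dz": 0,"yaw": -0.9},{"hand": 10,"dx": -0.1,"dy": -0.5,"dz": 0,"yaw": -0.9},{"hand": 10,"dx": -0.1,"dy": -0.5,"dz": 0,"yaw": -0.9},{"hand": 10,"dx": -0.1,"dy": -0.5,"dz": 0,"yaw": -0.9},{"hand": 10,"dx": -0.1,"dy": -0.5,"dz": 0,"yaw": -0.9},{"hand": 10,"dx": -0.1,"dy": -0.5,"dz": 0,"yaw": -0.9}]'

```text
clock: 11.68
eef_pos: [0.5161, 0.1359, 0.1168]
orientation: [-0.977, -2.981, 0.005]
ft_force: [0.3, 0.0, -2.5]
finger_gap: 0.0194
```

Emit:
send_rows --rows '[{"hand": 10,"dx": -0.1,"dy": -0.5,"dz": 0,"yaw": -0.9},{"hand": 10,"dx": -0.1,"dy": -0.5,"dz": 0,"yaw": -0.9},{"hand": 10,"dx": -0.1,"dy": -0.5,"dz": 0,"yaw": -0.9},{"hand": 10,"dx": -0.1,"dy": -0.5,"dz": 0,"yaw": -0.9},{"hand": 10,"dx": -0.1,"dy": -0.5,"dz": 0,"yaw": -0.9},{"hand": 10,"dx": -0.1,"dy": -0.5,"dz": 0,"yaw": -0.9},{"hand": 10,"dx": -0.1,"dy": -0.5,"dz": 0,"yaw": -0.9},{"hand": 10,"dx": -0.1,"dy": -0.5,"dz": 0,"yaw": -0.9}]'

```text
clock: 12.35
eef_pos: [0.4839, -0.0235, 0.117]
orientation: [-1.851, -2.533, 0.005]
ft_force: [0.4, 0.1, -3.2]
finger_gap: 0.0194
```

Emit:
send_rows --rows '[{"hand": 10,"dx": -0.1,"dy": -0.5,"dz": 0,"yaw": -0.9},{"hand": 10,"dx": -0.1,"dy": -0.5,"dz": 0,"yaw": -0.9},{"hand": 10,"dx": -0.1,"dy": -0.5,"dz": 0,"yaw": -0.9},{"hand": 10,"dx": -0.1,"dy": -0.5,"dz": 0,"yaw": -0.9},{"hand": 10,"dx": -0.1,"dy": -0.5,"dz": 0,"yaw": -0.9},{"hand": 10,"dx": 0,"dy": -0.3,"dz": 0,"yaw": -0.9},{"hand": 10,"dx": 0,"dy": -0.1,"dz": 0,"yaw": -0.9},{"hand": 10,"dx": 0,"dy": 0,"dz": 0,"yaw": -0.6}]'

```text
clock: 13.02
eef_pos: [0.4641, -0.1394, 0.117]
orientation: [-2.52, -1.869, 0.006]
ft_force: [0.3, -0.7, -4.3]
finger_gap: 0.0193
```

Emit:
send_rows --rows '[{"hand": 10,"dx": 0,"dy": 0,"dz": 0,"yaw": 0},{"hand": 10,"dx": 0,"dy": 0,"dz": 0,"yaw": 0}]'

```text
clock: 13.18
eef_pos: [0.4646, -0.1382, 0.1176]
orientation: [-2.515, -1.877, 0.004]
ft_force: [0.2, -0.3, -3.7]
finger_gap: 0.0191
```

Run:
```python
from h import *
import json
o=get_obs(); print(o['clock'],o['eef_pos'],o['orientation'])
c=camera_params('wrist'); w=grab('wrist','w6.png'); c['pose']=np.array(c['pose']).tolist(); json.dump(c,open('w6.json','w')); print(np.round(c['pose'],3))
grab('scene','s6.png'); grab('side','d6.png')
```

```text
13.1833 [ 0.4645874  -0.13819339  0.11760118] [-2.51458788 -1.87743951  0.00431887]
[[ 0.959 -0.274 -0.071  0.485]
 [-0.283 -0.931 -0.228 -0.073]
 [-0.004  0.239 -0.971  0.325]
 [ 0.     0.     0.     1.   ]]
```

View pics/w6.png

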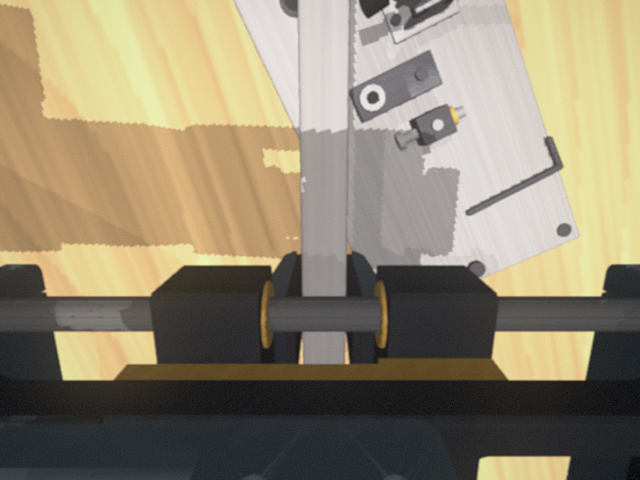

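The wrist view shows the bush at (372,97), the stop block near (432,125), the plate corner (125,-165) at (578,236) and its right edge through (505,0). The held tube spans columns 301-351.

Run:
```python
from h import *
import json
c=json.load(open('w6.json'))
def P(u,v,z): return ray('wrist',u,v,z,c)
b=P(372,97,.059); k=P(578,236,.012); e=P(505,0,.012); l=P(236,0,.012); l2=P(299,137,.012); bt=P(480,271,.012)
an=lambda a,b: np.degrees(np.arctan2(*(a-b)[1::-1]))
print('bush',b,'corner',k,'yaw from right edge',an(e,k)-90,'left',an(l,l2)-90,'bottom',an(k,bt))
for t in (8,8.5,9):
    r=np.radians(t);R=np.array([[np.cos(r),-np.sin(r)],[np.sin(r),np.cos(r)]])
    print(t,'origin from bush',b[:2]-R@[0,.015],'corner',k[:2]-R@[.125,-.165],'left edge x',((R.T@(l[:2]-[.526,-.066]))),(R.T@(k[:2]-[.526,-.066])))
for v in (20,240): print('tube axis at z.17',(P(301,v,.17)+P(350,v,.17))[:2]/2, np.linalg.norm(P(301,v,.17)-P(350,v,.17)))
```

```text
bush [ 0.52367531 -0.0529131   0.059     ] corner [ 0.67260771 -0.20966229  0.012     ] yaw from right edge 8.3599093784713 left 8.235926280371572 bottom 5.015237370365217
8 origin from bush [ 0.5257629  -0.06776712] corner [ 0.52586064 -0.06366469] left edge x [-0.05954834  0.12165426] [ 0.12518701 -0.16266802]
8.5 origin from bush [ 0.52589245 -0.06774834] corner [ 0.52459217 -0.06495085] left edge x [-0.05848445  0.12216928] [ 0.12376271 -0.16375428]
9 origin from bush [ 0.52602182 -0.06772843] corner [ 0.52333498 -0.06624802] left edge x [-0.05741611  0.122675  ] [ 0.12232899 -0.16482806]
tube axis at z.17 [ 0.49757409 -0.03001393] 0.01844576559644598
tube axis at z.17 [ 0.47343095 -0.11208261] 0.02113629300885715
```

Run:
```python
from h import *
import json
c=json.load(open('w6.json')); im=cv2.imread('pics/w6.png').astype(float)
g=np.abs(np.diff(cv2.GaussianBlur(im,(1,5),0),axis=1)).sum(2)
for v in (20,50,80,110,150,180,210,240):
    a=290+g[v,290:312].argsort()[-3:][::-1]; b=340+g[v,340:362].argsort()[-3:][::-1]; print(v,a,g[v,a].astype(int),b,g[v,b].astype(int))
```

```text
20 [296 299 297] [57 43 37] [347 348 355] [80 74 66]
50 [297 299 300] [93 56 33] [354 347 348] [77 76 66]
80 [297 300 299] [82 43 36] [347 354 346] [84 68 67]
110 [298 300 301] [96 52 37] [355 354 347] [160 115  96]
150 [298 299 290] [70 53 28] [347 348 345] [33 32 21]
180 [300 305 301] [71 65 62] [345 348 347] [36 33 33]
210 [299 300 301] [46 38 28] [347 344 345] [36 30 28]
240 [300 302 292] [45 30 24] [345 347 344] [41 38 33]
```

Jig: yaw 8.3°, origin (0.5256,-0.0672). I'll correct to a 27° slant with 6 mm clear of the post and lower in stages, watching the force.

Emit:
send_rows --rows '[{"hand": 10,"dx": -0.1,"dy": -0.1,"dz": 0,"yaw": -0.24},{"hand": 10,"dx": -0.1,"dy": -0.1,"dz": 0,"yaw": -0.2},{"hand": 10,"dx": 0,"dy": 0,"dz": -0.5,"yaw": 0},{"hand": 10,"dx": 0,"dy": 0,"dz": -0.6,"yaw": 0},{"hand": 10,"dx": 0,"dy": 0,"dz": -0.5,"yaw": 0},{"hand": 10,"dx": 0,"dy": 0,"dz": -0.34,"yaw": 0},{"hand": 10,"dx": 0,"dy": 0,"dz": 0,"yaw": 0},{"hand": 10,"dx": 0,"dy": 0,"dz": 0,"yaw": 0}]'

```text
clock: 14.0
eef_pos: [0.4577, -0.1467, 0.0417]
orientation: [-2.554, -1.828, 0.001]
ft_force: [0.4, 0.3, -3.4]
finger_gap: 0.0192
```

Run:
```python
from h import *
o=get_obs(); print(o['clock'],o['eef_pos'],o['orientation'],o['ft_force'])
s=grab('scene','s7.png'); t=grab('side','d7.png'); w=grab('wrist','w7.png')
f=lambda a:cv2.resize(a,(400,330),interpolation=cv2.INTER_CUBIC)
a=np.hstack([f(s[205:330,225:376]),f(t[210:310,270:391])])
a=np.vstack([a,cv2.resize(w[0:160,200:640],(800,270))])
cv2.imwrite('pics/c7.png',cv2.cvtColor(a,cv2.COLOR_RGB2BGR))
```

```text
14.0 [ 0.45767229 -0.14667031  0.04167577] [-2.55395704e+00 -1.82779909e+00  1.27922008e-03] [ 0.35002016  0.26970727 -3.37999407]
```

View pics/c7.png

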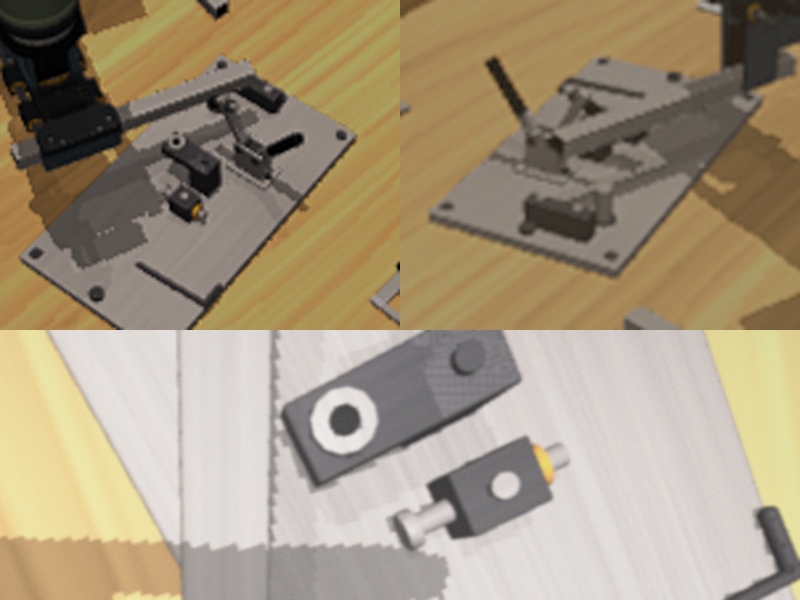

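The tube hovers over the jig at a slant. Its tip shows at about scene (321,233) and side (318,254), clear of the bush. I'll triangulate the tip.

```bash
cat >> h.py <<'E'
def tri(a,b):
    A=[];B=[]
    for n,p in (('scene',a),('side',b)):
        c=camera_params(n);P=np.array(c['pose']);d=P[:3,:3]@np.array([(p[0]-c['cx'])/c['fx'],(p[1]-c['cy'])/c['fy'],1]);d/=np.linalg.norm(d);M=np.eye(3)-np.outer(d,d);A.append(M);B.append(M@P[:3,3])
    r=np.linalg.lstsq(np.vstack(A),np.hstack(B),rcond=None); return r[0],r[1]
T=np.radians(8.3);RJ=np.array([[np.cos(T),-np.sin(T)],[np.sin(T),np.cos(T)]]);OJ=np.array([.5256,-.0672])
jig=lambda p:RJ.T@(np.array(p)[:2]-OJ)
def grip2jig(o,d=.0795):
    a=np.arctan2(o['orientation'][1],o['orientation'][0])*2; u=np.array([np.cos(a),np.sin(a)])  # tool x axis
    ut=RJ.T@u; ut*=np.sign(ut[1]); g=jig(o['eef_pos']); th=np.degrees(np.arctan2(ut[0],ut[1]))
    n=np.array([ut[1],-ut[0]]); post=np.array([-.018,.106])
    return dict(grip=g.round(4),slant=round(th,2),centre=(g+ut*d).round(4),end=(g+ut*(d+.13)).round(4),endcorner_y=((g+ut*(d+.13))[1]+.01*abs(n[1])).round(4),postgap=((g-post)@n-.018).round(4))
E
python3 - <<'E'
from h import *
r=tri((321,233),(318,254)); print(r, jig(r[0])); print(grip2jig(get_obs()))
E
```

```text
(array([0.52765998, 0.0507937 , 0.08331569]), array([1.73232943e-05])) [0.01907152 0.11646044]
{'grip': array([-0.0772, -0.0694]), 'slant': np.float64(27.11), 'centre': array([-0.041 ,  0.0014]), 'end': array([0.0183, 0.1171]), 'endcorner_y': np.float64(0.1216), 'postgap': np.float64(0.0093)}
```

Triangulated tip (0.019,0.116) in jig coordinates matches the computed (0.018,0.117). Lowering now.

Emit:
send_rows --rows '[{"hand": 10,"dx": 0,"dy": 0,"dz": -0.3,"yaw": 0},{"hand": 10,"dx": 0,"dy": 0,"dz": -0.3,"yaw": 0},{"hand": 10,"dx": 0,"dy": 0,"dz": -0.2,"yaw": 0},{"hand": 10,"dx": 0,"dy": 0,"dz": -0.1,"yaw": 0},{"hand": 10,"dx": 0,"dy": 0,"dz": 0,"yaw": 0},{"hand": 10,"dx": 0,"dy": 0,"dz": 0,"yaw": 0}]'

```text
clock: 14.65
eef_pos: [0.4587, -0.1467, 0.0063]
orientation: [2.554, 1.829, 0.001]
ft_force: [-0.1, -0.4, -3.0]
finger_gap: 0.0197
```

Emit:
send_rows --rows '[{"hand": 10,"dx": 0,"dy": 0,"dz": -0.1,"yaw": 0},{"hand": 10,"dx": 0,"dy": 0,"dz": -0.1,"yaw": 0},{"hand": 10,"dx": 0,"dy": 0,"dz": -0.05,"yaw": 0},{"hand": 10,"dx": 0,"dy": 0,"dz": 0,"yaw": 0},{"hand": 10,"dx": 0,"dy": 0,"dz": 0,"yaw": 0}]'

```text
clock: 15.07
eef_pos: [0.4582, -0.1465, -0.0043]
orientation: [-2.554, -1.829, 0.0]
ft_force: [-0.0, 0.2, -4.8]
finger_gap: 0.0195
```

Emit:
send_rows --rows '[{"hand": 10,"dx": 0,"dy": 0,"dz": -0.1,"yaw": 0},{"hand": 10,"dx": 0,"dy": 0,"dz": -0.05,"yaw": 0},{"hand": 10,"dx": 0,"dy": 0,"dz": 0,"yaw": 0},{"hand": 10,"dx": 0,"dy": 0,"dz": 0,"yaw": 0}]'

```text
clock: 15.4
eef_pos: [0.4581, -0.1465, -0.0103]
orientation: [-2.554, -1.829, 0.0]
ft_force: [-0.1, 0.5, -3.0]
finger_gap: 0.02
```

Emit:
send_rows --rows '[{"hand": 10,"dx": 0,"dy": 0,"dz": -0.08,"yaw": 0},{"hand": 10,"dx": 0,"dy": 0,"dz": 0,"yaw": 0},{"hand": 10,"dx": 0,"dy": 0,"dz": 0,"yaw": 0}]'

```text
clock: 15.65
eef_pos: [0.4581, -0.1465, -0.0135]
orientation: [-2.554, -1.829, 0.0]
ft_force: [0.9, 0.7, -4.2]
finger_gap: 0.0193
```

Emit:
send_rows --rows '[{"hand": 10,"dx": 0,"dy": 0,"dz": -0.08,"yaw": 0},{"hand": 10,"dx": 0,"dy": 0,"dz": 0,"yaw": 0},{"hand": 10,"dx": 0,"dy": 0,"dz": 0,"yaw": 0}]'

```text
clock: 15.9
eef_pos: [0.4581, -0.1465, -0.0167]
orientation: [-2.554, -1.829, 0.0]
ft_force: [-0.9, 0.3, -3.4]
finger_gap: 0.0196
```

Emit:
send_rows --rows '[{"hand": 10,"dx": 0,"dy": 0,"dz": -0.05,"yaw": 0},{"hand": 10,"dx": 0,"dy": 0,"dz": 0,"yaw": 0},{"hand": 10,"dx": 0,"dy": 0,"dz": 0,"yaw": 0}]'

```text
clock: 16.15
eef_pos: [0.4581, -0.1465, -0.0186]
orientation: [-2.554, -1.829, 0.0]
ft_force: [-0.2, 0.0, -2.7]
finger_gap: 0.0195
```

Emit:
send_rows --rows '[{"hand": 10,"dx": 0,"dy": 0,"dz": -0.04,"yaw": 0},{"hand": 10,"dx": 0,"dy": 0,"dz": 0,"yaw": 0},{"hand": 10,"dx": 0,"dy": 0,"dz": 0,"yaw": 0}]'

```text
clock: 16.4
eef_pos: [0.4584, -0.1466, -0.02]
orientation: [2.554, 1.829, 0.001]
ft_force: [-0.7, -0.1, -2.1]
finger_gap: 0.0193
```

Emit:
send_rows --rows '[{"hand": 10,"dx": 0,"dy": 0,"dz": -0.04,"yaw": 0},{"hand": 10,"dx": 0,"dy": 0,"dz": 0,"yaw": 0},{"hand": 10,"dx": 0,"dy": 0,"dz": 0,"yaw": 0}]'

```text
clock: 16.65
eef_pos: [0.4585, -0.1467, -0.0203]
orientation: [2.553, 1.829, 0.001]
ft_force: [-3.7, -0.2, 10.7]
finger_gap: 0.0193
```

On the plate. I'll ease up, reopen briefly so the tube lies flat, and regrip lighter.

Emit:
send_rows --rows '[{"hand": 10,"dx": 0,"dy": 0,"dz": 0.03,"yaw": 0},{"hand": 28,"dx": 0,"dy": 0,"dz": 0,"yaw": 0},{"hand": 28,"dx": 0,"dy": 0,"dz": 0,"yaw": 0},{"hand": 28,"dx": 0,"dy": 0,"dz": 0,"yaw": 0},{"hand": 10,"dx": 0,"dy": 0,"dz": 0,"yaw": 0},{"hand": 10,"dx": 0,"dy": 0,"dz": 0,"yaw": 0},{"hand": 10,"dx": 0,"dy": 0,"dz": 0,"yaw": 0},{"hand": 10,"dx": 0,"dy": 0,"dz": 0,"yaw": 0}]' --squeeze 25

```text
clock: 17.32
eef_pos: [0.4584, -0.1466, -0.0206]
orientation: [2.554, 1.829, 0.0]
ft_force: [0.5, -0.2, -0.6]
finger_gap: 0.0196
```

Run:
```python
from h import *
o=get_obs(); print(o['clock'],o['eef_pos'],o['ft_force'],o['torque'],o['finger_gap'],grip2jig(o))
```

```text
17.3167 [ 0.45839709 -0.14658223 -0.02058542] [ 0.50411003 -0.15575132 -0.60337927] [ 0.01566751 -0.19456007 -0.03486203] 0.019572839453041366 {'grip': array([-0.078 , -0.0688]), 'slant': np.float64(27.1), 'centre': array([-0.0417,  0.0019]), 'end': array([0.0175, 0.1177]), 'endcorner_y': np.float64(0.1222), 'postgap': np.float64(0.0083)}
```

Emit:
send_rows --rows '[{"hand": 10,"dx": -0.07,"dy": 0.024,"dz": 0,"yaw": 0},{"hand": 10,"dx": -0.06,"dy": 0.02,"dz": 0,"yaw": 0},{"hand": 10,"dx": 0,"dy": 0,"dz": 0,"yaw": 0}]'

```text
clock: 17.57
eef_pos: [0.4525, -0.1446, -0.0206]
orientation: [-2.554, -1.829, 0.0]
ft_force: [0.5, -0.2, -1.8]
finger_gap: 0.0195
```

Emit:
send_rows --rows '[{"hand": 10,"dx": -0.024,"dy": 0.008,"dz": 0,"yaw": 0},{"hand": 10,"dx": 0,"dy": 0,"dz": 0,"yaw": 0},{"hand": 10,"dx": 0,"dy": 0,"dz": 0,"yaw": 0}]'

```text
clock: 17.82
eef_pos: [0.4517, -0.1444, -0.0206]
orientation: [-2.554, -1.829, 0.001]
ft_force: [0.2, 0.5, -1.5]
finger_gap: 0.0199
```

Run:
```python
from h import *
o=get_obs(); print(o['clock'],o['eef_pos'],o['ft_force'],o['torque'],o['finger_gap'],grip2jig(o))
```

```text
17.8167 [ 0.45171581 -0.14435829 -0.02060643] [ 0.19662635  0.54788349 -1.54806871] [-0.05557827 -0.13464445 -0.03585245] 0.019940830873330272 {'grip': array([-0.0842, -0.0657]), 'slant': np.float64(27.09), 'centre': array([-0.048 ,  0.0051]), 'end': array([0.0111, 0.1208]), 'endcorner_y': np.float64(0.1254), 'postgap': np.float64(0.0012)}
```

Gap is now about 1 mm. I'll continue in 0.8 mm steps and watch the z torque.

Emit:
send_rows --rows '[{"hand": 10,"dx": -0.02,"dy": 0.007,"dz": 0,"yaw": 0},{"hand": 10,"dx": 0,"dy": 0,"dz": 0,"yaw": 0},{"hand": 10,"dx": 0,"dy": 0,"dz": 0,"yaw": 0}]'

```text
clock: 18.07
eef_pos: [0.4511, -0.1442, -0.0206]
orientation: [-2.554, -1.829, 0.0]
ft_force: [0.2, 0.1, -2.0]
finger_gap: 0.0199
```

Emit:
send_rows --rows '[{"hand": 10,"dx": -0.02,"dy": 0.007,"dz": 0,"yaw": 0},{"hand": 10,"dx": 0,"dy": 0,"dz": 0,"yaw": 0},{"hand": 10,"dx": 0,"dy": 0,"dz": 0,"yaw": 0}]'

```text
clock: 18.32
eef_pos: [0.4504, -0.1439, -0.0206]
orientation: [-2.554, -1.829, 0.0]
ft_force: [0.2, -0.2, -1.9]
finger_gap: 0.0196
```

Run:
```python
from h import *
o=get_obs(); print(o['clock'],o['eef_pos'],o['ft_force'],o['torque'],o['finger_gap'],grip2jig(o))
```

```text
18.3167 [ 0.45038917 -0.14387931 -0.02057262] [ 0.20710044 -0.17937975 -1.92726554] [-0.0616883  -0.14442057 -0.14962783] 0.019641024822981832 {'grip': array([-0.0855, -0.065 ]), 'slant': np.float64(27.09), 'centre': array([-0.0493,  0.0058]), 'end': array([0.0099, 0.1215]), 'endcorner_y': np.float64(0.1261), 'postgap': np.float64(-0.0002)}
```

Emit:
send_rows --rows '[{"hand": 10,"dx": -0.02,"dy": 0.007,"dz": 0,"yaw": 0},{"hand": 10,"dx": 0,"dy": 0,"dz": 0,"yaw": 0},{"hand": 10,"dx": 0,"dy": 0,"dz": 0,"yaw": 0}]'

```text
clock: 18.57
eef_pos: [0.4501, -0.1438, -0.0204]
orientation: [2.554, 1.828, 0.001]
ft_force: [1.3, -0.9, -2.5]
finger_gap: 0.02
```

Run:
```python
from h import *
o=get_obs(); print(o['clock'],o['eef_pos'],o['ft_force'],o['torque'],o['finger_gap'],grip2jig(o))
```

```text
18.5667 [ 0.45009023 -0.14376348 -0.02041753] [ 1.28626034 -0.92448853 -2.48832455] [-0.21433525 -0.30316803 -0.3143686 ] 0.019986181372023973 {'grip': array([-0.0858, -0.0649]), 'slant': np.float64(27.11), 'centre': array([-0.0495,  0.0059]), 'end': array([0.0097, 0.1216]), 'endcorner_y': np.float64(0.1262), 'postgap': np.float64(-0.0005)}
```

Contact of about 1.5 N on the post, and force and torque agree. Next I'll work out the pivoting path.

```bash
cat >> h.py <<'E'
def pose(th,g,cy,d=.0795):
    t=np.radians(th); u=np.array([np.sin(t),np.cos(t)]); n=np.array([u[1],-u[0]]); P=np.array([-.018,.106])+(.018+g)*n
    s=(cy-.01*np.sin(abs(t))-P[1])/u[1]; return OJ+RJ@(P+u*(s-.13-d))
E
python3 - <<'E'
from h import *
p=get_obs()['eef_pos'][:2]
for i in range(1,10):
    th=27.1-2.5*i; q=pose(th,.0002 if i<3 else .0005,.1262+.002*i/9); print(round(th,1),((q-p)/.04).round(3),'yaw +0.5',q.round(4)); p=q
E
```

```text
24.6 [ 0.211 -0.054] yaw +0.5 [ 0.4585 -0.1459]
22.1 [ 0.195 -0.047] yaw +0.5 [ 0.4663 -0.1478]
19.6 [ 0.205 -0.036] yaw +0.5 [ 0.4745 -0.1493]
17.1 [ 0.2   -0.028] yaw +0.5 [ 0.4825 -0.1504]
14.6 [ 0.201 -0.017] yaw +0.5 [ 0.4905 -0.1511]
12.1 [ 0.202 -0.007] yaw +0.5 [ 0.4986 -0.1514]
9.6 [0.203 0.003] yaw +0.5 [ 0.5068 -0.1513]
7.1 [0.203 0.013] yaw +0.5 [ 0.5149 -0.1508]
4.6 [0.203 0.023] yaw +0.5 [ 0.523  -0.1499]
```

Emit:
send_rows --rows '[{"hand": 10,"dx": 0,"dy": 0,"dz": 0,"yaw": 0},{"hand": 10,"dx": 0.1,"dy": -0.027,"dz": 0,"yaw": 0.25},{"hand": 10,"dx": 0.111,"dy": -0.027,"dz": 0,"yaw": 0.25},{"hand": 10,"dx": 0.1,"dy": -0.024,"dz": 0,"yaw": 0.25},{"hand": 10,"dx": 0.1,"dy": -0.023,"dz": 0,"yaw": 0.25},{"hand": 10,"dx": 0,"dy": 0,"dz": 0,"yaw": 0},{"hand": 10,"dx": 0,"dy": 0,"dz": 0,"yaw": 0}]'

```text
clock: 19.15
eef_pos: [0.4663, -0.1477, -0.0206]
orientation: [2.471, 1.939, -0.0]
ft_force: [-0.4, -0.7, -1.4]
finger_gap: 0.0199
```

Run:
```python
from h import *
o=get_obs(); print(o['clock'],o['eef_pos'],o['ft_force'],o['torque'],o['finger_gap'],grip2jig(o))
```

```text
19.15 [ 0.46633892 -0.14768409 -0.02057297] [-0.36669701 -0.74691064 -1.35672011] [-0.05355464 -0.27316708 -0.08718547] 0.019855852902012142 {'grip': array([-0.0703, -0.0711]), 'slant': np.float64(22.05), 'centre': array([-0.0404,  0.0026]), 'end': array([0.0084, 0.1231]), 'endcorner_y': np.float64(0.1268), 'postgap': np.float64(0.0001)}
```

Tracking well. Next leg, down to 9.6°.

Emit:
send_rows --rows '[{"hand": 10,"dx": 0.205,"dy": -0.04,"dz": 0,"yaw": 0.5},{"hand": 10,"dx": 0.2,"dy": -0.028,"dz": 0,"yaw": 0.5},{"hand": 10,"dx": 0.201,"dy": -0.017,"dz": 0,"yaw": 0.5},{"hand": 10,"dx": 0.202,"dy": -0.007,"dz": 0,"yaw": 0.5},{"hand": 10,"dx": 0.203,"dy": 0.003,"dz": 0,"yaw": 0.5},{"hand": 10,"dx": 0,"dy": 0,"dz": 0,"yaw": 0},{"hand": 10,"dx": 0,"dy": 0,"dz": 0,"yaw": 0}]'

```text
clock: 19.73
eef_pos: [0.5067, -0.1512, -0.0206]
orientation: [2.247, 2.195, 0.0]
ft_force: [1.3, -0.9, -1.1]
finger_gap: 0.0198
```

Run:
```python
from h import *
o=get_obs(); print(o['clock'],o['eef_pos'],o['ft_force'],o['torque'],o['finger_gap'],grip2jig(o))
```

```text
19.7333 [ 0.50670154 -0.15122341 -0.02056499] [ 1.34795208 -0.87086138 -1.08413805] [-0.10985937 -0.25172772 -0.12144684] 0.019847770726426617 {'grip': array([-0.0308, -0.0804]), 'slant': np.float64(9.64), 'centre': array([-0.0175, -0.002 ]), 'end': array([0.0043, 0.1261]), 'endcorner_y': np.float64(0.1278), 'postgap': np.float64(0.0006)}
```

Emit:
send_rows --rows '[{"hand": 10,"dx": 0.203,"dy": 0.013,"dz": 0,"yaw": 0.5},{"hand": 10,"dx": 0.203,"dy": 0.023,"dz": 0,"yaw": 0.5},{"hand": 10,"dx": 0.06,"dy": 0.009,"dz": 0,"yaw": 0.15},{"hand": 10,"dx": 0.06,"dy": 0.009,"dz": 0,"yaw": 0.15},{"hand": 10,"dx": 0,"dy": 0,"dz": 0,"yaw": 0},{"hand": 10,"dx": 0,"dy": 0,"dz": 0,"yaw": 0},{"hand": 10,"dx": 0,"dy": 0,"dz": 0,"yaw": 0}]'

```text
clock: 20.32
eef_pos: [0.5272, -0.1492, -0.0206]
orientation: [-2.119, -2.319, 0.0]
ft_force: [0.3, -0.9, -2.5]
finger_gap: 0.0197
```

Run:
```python
from h import *
o=get_obs(); print(o['clock'],o['eef_pos'],o['ft_force'],o['torque'],o['finger_gap'],grip2jig(o))
p=o['eef_pos'][:2]; th=grip2jig(o)['slant']
for i in range(1,9):
    q=pose(th-.5*i,.0005,.128); print(round(th-.5*i,1),((q-p)/.04).round(3)); p=q
```

```text
20.3167 [ 0.52720258 -0.14915151 -0.02058269] [ 0.34782639 -0.85993993 -2.5014508 ] [-0.27444671 -0.25205734 -0.09248432] 0.0197109063082209 {'grip': array([-0.0102, -0.0813]), 'slant': np.float64(3.13), 'centre': array([-0.0059, -0.0019]), 'end': array([0.0012, 0.1279]), 'endcorner_y': np.float64(0.1284), 'postgap': np.float64(-0.0)}
2.6 [ 0.054 -0.003]
2.1 [0.04  0.006]
1.6 [0.04  0.007]
1.1 [0.04  0.007]
0.6 [0.04  0.007]
0.1 [0.04  0.008]
-0.4 [0.041 0.005]
-0.9 [0.041 0.004]
```

Emit:
send_rows --rows '[{"hand": 10,"dx": 0.052,"dy": 0.0,"dz": 0,"yaw": 0.1},{"hand": 10,"dx": 0.04,"dy": 0.006,"dz": 0,"yaw": 0.1},{"hand": 10,"dx": 0,"dy": 0,"dz": 0,"yaw": 0},{"hand": 10,"dx": 0,"dy": 0,"dz": 0,"yaw": 0}]'

```text
clock: 20.65
eef_pos: [0.531, -0.1487, -0.0206]
orientation: [-2.097, -2.339, 0.0]
ft_force: [-0.3, -0.1, -0.7]
finger_gap: 0.0197
```

Emit:
send_rows --rows '[{"hand": 10,"dx": 0.02,"dy": 0.003,"dz": 0,"yaw": 0.05},{"hand": 10,"dx": 0,"dy": 0,"dz": 0,"yaw": 0},{"hand": 10,"dx": 0,"dy": 0,"dz": 0,"yaw": 0}]'

```text
clock: 20.9
eef_pos: [0.5318, -0.1486, -0.0206]
orientation: [-2.092, -2.343, 0.0]
ft_force: [-1.4, 0.4, -0.2]
finger_gap: 0.0197
```

Emit:
send_rows --rows '[{"hand": 10,"dx": 0.02,"dy": 0.003,"dz": 0,"yaw": 0.05},{"hand": 10,"dx": 0,"dy": 0,"dz": 0,"yaw": 0},{"hand": 10,"dx": 0,"dy": 0,"dz": 0,"yaw": 0}]'

```text
clock: 21.15
eef_pos: [0.5328, -0.1485, -0.0206]
orientation: [-2.087, -2.348, -0.0]
ft_force: [-1.1, -0.5, -0.8]
finger_gap: 0.0199
```

```bash
cat > st.py <<'E'
from h import *
o=get_obs(); print(o['clock'],o['eef_pos'].round(4),'F',o['ft_force'].round(2),'T',o['torque'].round(3),o['finger_gap'].round(4),grip2jig(o), 'Fjig',(RJ.T@o['ft_force'][:2]).round(2))
E
python3 st.py
```

```text
Traceback (most recent call last):
  File "st.py", line 2, in <module>
    o=get_obs(); print(o['clock'],o['eef_pos'].round(4),'F',o['ft_force'].round(2),'T',o['torque'].round(3),o['finger_gap'].round(4),grip2jig(o), 'Fjig',(RJ.T@o['ft_force'][:2]).round(2))
                                                                                                            ^^^^^^^^^^^^^^^^^^^^^
AttributeError: 'float' object has no attribute 'round'
```

```bash
sed -i "s/o\['finger_gap'\].round(4)/o['finger_gap']/" st.py; python3 st.py
```

```text
21.15 [ 0.5328 -0.1485 -0.0206] F [-1.1  -0.53 -0.8 ] T [-0.042  0.013  0.084] 0.019857569991698975 {'grip': array([-0.0046, -0.0814]), 'slant': np.float64(1.58), 'centre': array([-0.0024, -0.002 ]), 'end': array([0.0012, 0.128 ]), 'endcorner_y': np.float64(0.1282), 'postgap': np.float64(0.0006)} Fjig [-1.17 -0.37]
```

Emit:
send_rows --rows '[{"hand": 10,"dx": 0.02,"dy": 0.003,"dz": 0,"yaw": 0.05},{"hand": 10,"dx": 0,"dy": 0,"dz": 0,"yaw": 0},{"hand": 10,"dx": 0,"dy": 0,"dz": 0,"yaw": 0}]'

```text
clock: 21.4
eef_pos: [0.5339, -0.1484, -0.0206]
orientation: [2.082, 2.352, 0.0]
ft_force: [0.2, -0.1, -1.7]
finger_gap: 0.02
```

```bash
python3 st.py
```

```text
21.4 [ 0.5339 -0.1484 -0.0206] F [ 0.18 -0.09 -1.72] T [-0.011  0.035  0.098] 0.020015378332954366 {'grip': array([-0.0036, -0.0816]), 'slant': np.float64(1.33), 'centre': array([-0.0017, -0.0021]), 'end': array([0.0013, 0.1279]), 'endcorner_y': np.float64(0.1281), 'postgap': np.float64(0.0008)} Fjig [ 0.16 -0.11]
```

Emit:
send_rows --rows '[{"hand": 10,"dx": 0.018,"dy": 0.003,"dz": 0,"yaw": 0.05},{"hand": 10,"dx": 0.018,"dy": 0.003,"dz": 0,"yaw": 0.05},{"hand": 10,"dx": 0,"dy": 0,"dz": 0,"yaw": 0},{"hand": 10,"dx": 0,"dy": 0,"dz": 0,"yaw": 0}]'

```text
clock: 21.73
eef_pos: [0.5353, -0.1482, -0.0206]
orientation: [2.072, 2.361, 0.0]
ft_force: [0.3, -0.5, -1.7]
finger_gap: 0.0198
```

```bash
python3 st.py
```

```text
21.7333 [ 0.5353 -0.1482 -0.0206] F [ 0.33 -0.46 -1.65] T [ 0.012 -0.109  0.015] 0.019805488188603466 {'grip': array([-0.0021, -0.0816]), 'slant': np.float64(0.84), 'centre': array([-0.0009, -0.0021]), 'end': array([0.001 , 0.1279]), 'endcorner_y': np.float64(0.128), 'postgap': np.float64(0.0007)} Fjig [ 0.26 -0.5 ]
```

Emit:
send_rows --rows '[{"hand": 10,"dx": 0.018,"dy": 0.003,"dz": 0,"yaw": 0.05},{"hand": 10,"dx": 0,"dy": 0,"dz": 0,"yaw": 0},{"hand": 10,"dx": 0,"dy": 0,"dz": 0,"yaw": 0}]'

```text
clock: 21.98
eef_pos: [0.536, -0.1481, -0.0205]
orientation: [2.067, 2.365, 0.0]
ft_force: [0.4, -0.5, -2.6]
finger_gap: 0.0199
```

```bash
python3 st.py
```

```text
21.9833 [ 0.536  -0.1481 -0.0205] F [ 0.43 -0.52 -2.61] T [-0.063 -0.13   0.014] 0.01989315271225854 {'grip': array([-0.0014, -0.0816]), 'slant': np.float64(0.6), 'centre': array([-0.0006, -0.0021]), 'end': array([0.0008, 0.1279]), 'endcorner_y': np.float64(0.128), 'postgap': np.float64(0.0006)} Fjig [ 0.35 -0.58]
```

Emit:
send_rows --rows '[{"hand": 10,"dx": 0.018,"dy": 0.003,"dz": 0,"yaw": 0.05},{"hand": 10,"dx": 0.018,"dy": 0.003,"dz": 0,"yaw": 0.05},{"hand": 10,"dx": 0,"dy": 0,"dz": 0,"yaw": 0},{"hand": 10,"dx": 0,"dy": 0,"dz": 0,"yaw": 0}]'

```text
clock: 22.32
eef_pos: [0.5371, -0.148, -0.0206]
orientation: [-2.056, -2.375, 0.0]
ft_force: [-0.7, -0.5, -1.9]
finger_gap: 0.0201
```

```bash
python3 st.py
```

```text
22.3167 [ 0.5371 -0.148  -0.0206] F [-0.66 -0.52 -1.9 ] T [-0.172  0.065  0.128] 0.020145402632657777 {'grip': array([-0.0003, -0.0816]), 'slant': np.float64(0.07), 'centre': array([-0.0002, -0.0021]), 'end': array([-0.    ,  0.1279]), 'endcorner_y': np.float64(0.1279), 'postgap': np.float64(-0.0)} Fjig [-0.73 -0.42]
```

Emit:
send_rows --rows '[{"hand": 10,"dx": 0.018,"dy": 0.003,"dz": 0,"yaw": 0.05},{"hand": 10,"dx": 0,"dy": 0,"dz": 0,"yaw": 0},{"hand": 10,"dx": 0,"dy": 0,"dz": 0,"yaw": 0}]'

```text
clock: 22.57
eef_pos: [0.5375, -0.1479, -0.0206]
orientation: [-2.05, -2.379, 0.001]
ft_force: [-3.2, -1.0, -1.8]
finger_gap: 0.0201
```

```bash
python3 st.py
```

```text
22.5667 [ 0.5375 -0.1479 -0.0206] F [-3.21 -1.01 -1.75] T [-0.407  0.339  0.178] 0.02013091606342022 {'grip': array([ 0.0001, -0.0816]), 'slant': np.float64(-0.19), 'centre': array([-0.0002, -0.0021]), 'end': array([-0.0006,  0.1279]), 'endcorner_y': np.float64(0.1279), 'postgap': np.float64(-0.0006)} Fjig [-3.32 -0.53]
```

The stop screw is felt at about 3.4 N. I'll add a touch and hold.

Emit:
send_rows --rows '[{"hand": 10,"dx": 0.012,"dy": 0.002,"dz": 0,"yaw": 0},{"hand": 10,"dx": 0,"dy": 0,"dz": 0,"yaw": 0},{"hand": 10,"dx": 0,"dy": 0,"dz": 0,"yaw": 0},{"hand": 10,"dx": 0,"dy": 0,"dz": 0,"yaw": 0},{"hand": 10,"dx": 0,"dy": 0,"dz": 0,"yaw": 0},{"hand": 10,"dx": 0,"dy": 0,"dz": 0,"yaw": 0}]'

```text
clock: 23.07
eef_pos: [0.5375, -0.1479, -0.0206]
orientation: [-2.05, -2.379, 0.002]
ft_force: [-4.7, -2.7, 0.8]
finger_gap: 0.02
```

```bash
python3 st.py
```

```text
23.0667 [ 0.5375 -0.1479 -0.0206] F [-4.69 -2.7   0.85] T [-0.559  0.662  0.206] 0.019977590755012802 {'grip': array([ 0.0001, -0.0816]), 'slant': np.float64(-0.2), 'centre': array([-0.0002, -0.0021]), 'end': array([-0.0006,  0.1279]), 'endcorner_y': np.float64(0.1279), 'postgap': np.float64(-0.0006)} Fjig [-5.03 -2.  ]
```

Emit:
send_rows --rows '[{"hand": 10,"dx": -0.002,"dy": 0.012,"dz": 0,"yaw": 0},{"hand": 10,"dx": -0.002,"dy": 0.012,"dz": 0,"yaw": 0},{"hand": 10,"dx": 0,"dy": 0,"dz": 0,"yaw": 0},{"hand": 10,"dx": 0,"dy": 0,"dz": 0,"yaw": 0}]'

```text
clock: 23.4
eef_pos: [0.5374, -0.1475, -0.0206]
orientation: [-2.05, -2.38, 0.003]
ft_force: [-4.2, -5.5, -0.7]
finger_gap: 0.0197
```

```bash
python3 st.py
```

```text
23.4 [ 0.5374 -0.1475 -0.0206] F [-4.22 -5.5  -0.67] T [-0.785  0.608  0.235] 0.019725514270658103 {'grip': array([ 0.0001, -0.0811]), 'slant': np.float64(-0.23), 'centre': array([-0.0002, -0.0016]), 'end': array([-0.0007,  0.1284]), 'endcorner_y': np.float64(0.1284), 'postgap': np.float64(-0.0007)} Fjig [-4.97 -4.84]
```

Emit:
send_rows --rows '[{"hand": 10,"dx": -0.002,"dy": 0.012,"dz": 0,"yaw": 0},{"hand": 10,"dx": 0,"dy": 0,"dz": 0,"yaw": 0},{"hand": 10,"dx": 0,"dy": 0,"dz": 0,"yaw": 0}]'

```text
clock: 23.65
eef_pos: [0.5375, -0.1475, -0.0206]
orientation: [2.05, 2.381, -0.004]
ft_force: [-3.9, -6.2, -0.7]
finger_gap: 0.02
```

```bash
python3 st.py
```

```text
23.65 [ 0.5375 -0.1475 -0.0206] F [-3.92 -6.24 -0.69] T [-1.035  0.597  0.258] 0.019974843316876496 {'grip': array([ 0.0002, -0.0811]), 'slant': np.float64(-0.24), 'centre': array([-0.0002, -0.0016]), 'end': array([-0.0007,  0.1284]), 'endcorner_y': np.float64(0.1284), 'postgap': np.float64(-0.0006)} Fjig [-4.78 -5.6 ]
```

Emit:
send_rows --rows '[{"hand": 10,"dx": -0.002,"dy": 0.012,"dz": 0,"yaw": 0},{"hand": 10,"dx": 0,"dy": 0,"dz": 0,"yaw": 0},{"hand": 10,"dx": 0,"dy": 0,"dz": 0,"yaw": 0}]'

```text
clock: 23.9
eef_pos: [0.5375, -0.1475, -0.0205]
orientation: [2.049, 2.38, -0.004]
ft_force: [-3.8, -8.0, -1.7]
finger_gap: 0.0199
```

```bash
python3 st.py
python3 - <<'E'
from h import *
s=grab('scene','s8.png'); t=grab('side','d8.png')
f=lambda a:cv2.resize(a,(400,400),interpolation=cv2.INTER_CUBIC)
cv2.imwrite('pics/c8.png',cv2.cvtColor(np.hstack([f(s[215:305,270:360]),f(t[225:305,290:370])]),cv2.COLOR_RGB2BGR))
E
```

```text
23.9 [ 0.5375 -0.1475 -0.0205] F [-3.82 -8.02 -1.74] T [-1.259  0.645  0.18 ] 0.01992669001941481 {'grip': array([ 0.0002, -0.0812]), 'slant': np.float64(-0.25), 'centre': array([-0.0002, -0.0017]), 'end': array([-0.0007,  0.1283]), 'endcorner_y': np.float64(0.1283), 'postgap': np.float64(-0.0006)} Fjig [-4.94 -7.38]
```

View pics/c8.png

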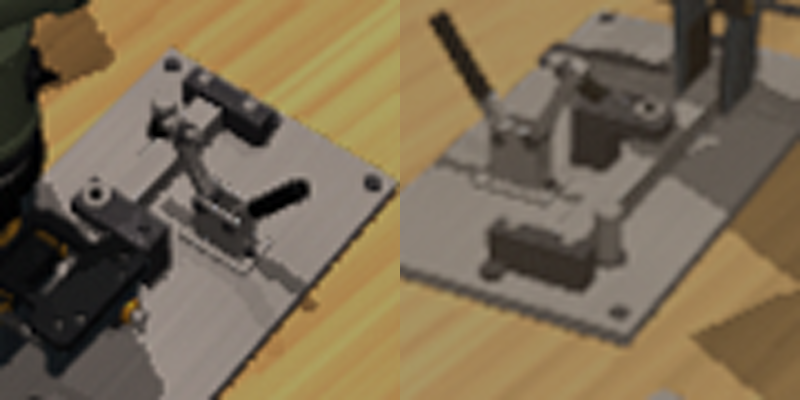

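The side view shows the tube behind the post with its end at the end block. The push is firm there with no more motion, so the tube is seated. I'll relax the y push, open a little and rise.

Emit:
send_rows --rows '[{"hand": 10,"dx": 0.003,"dy": -0.02,"dz": 0,"yaw": 0},{"hand": 10,"dx": 0.001,"dy": -0.008,"dz": 0,"yaw": 0},{"hand": 10,"dx": 0,"dy": 0,"dz": 0,"yaw": 0},{"hand": 10,"dx": 0,"dy": 0,"dz": 0,"yaw": 0}]'

```text
clock: 24.33
eef_pos: [0.5374, -0.1475, -0.0206]
orientation: [-2.05, -2.38, 0.003]
ft_force: [-4.6, -4.3, -0.5]
finger_gap: 0.0197
```

```bash
python3 st.py
```

```text
24.3333 [ 0.5374 -0.1475 -0.0206] F [-4.56 -4.29 -0.48] T [-0.76  0.58  0.25] 0.01968715204113092 {'grip': array([ 0.0001, -0.0811]), 'slant': np.float64(-0.22), 'centre': array([-0.0002, -0.0016]), 'end': array([-0.0007,  0.1284]), 'endcorner_y': np.float64(0.1284), 'postgap': np.float64(-0.0006)} Fjig [-5.14 -3.59]
```

Emit:
send_rows --rows '[{"hand": 26,"dx": 0,"dy": 0,"dz": 0,"yaw": 0},{"hand": 32,"dx": 0,"dy": 0,"dz": 0,"yaw": 0},{"hand": 38,"dx": 0,"dy": 0,"dz": 0,"yaw": 0},{"hand": 40,"dx": 0,"dy": 0,"dz": 0,"yaw": 0},{"hand": 40,"dx": 0,"dy": 0,"dz": 0,"yaw": 0}]'

```text
clock: 24.75
eef_pos: [0.5389, -0.1467, -0.0203]
orientation: [2.051, 2.379, 0.001]
ft_force: [-0.7, -0.4, 0.4]
finger_gap: 0.0367
```

```bash
python3 st.py
```

```text
24.75 [ 0.5389 -0.1467 -0.0203] F [-0.67 -0.42  0.39] T [ 0.031 -0.156  0.052] 0.03670902803442085 {'grip': array([ 0.0017, -0.0806]), 'slant': np.float64(-0.16), 'centre': array([ 0.0015, -0.0011]), 'end': array([0.0011, 0.1289]), 'endcorner_y': np.float64(0.1289), 'postgap': np.float64(0.0012)} Fjig [-0.73 -0.32]
```

Released with little residual force. I'll rise and shut the fingers, then move above the handle, which is at jig (0.094,0.060).

Emit:
send_rows --rows '[{"hand": 40,"dx": 0,"dy": 0,"dz": 0.2,"yaw": 0},{"hand": 40,"dx": 0,"dy": 0,"dz": 0.5,"yaw": 0},{"hand": 40,"dx": 0,"dy": 0,"dz": 0.8,"yaw": 0},{"hand": 40,"dx": 0,"dy": 0,"dz": 0.9,"yaw": 0},{"hand": 0,"dx": 0,"dy": 0,"dz": 0.9,"yaw": 0},{"hand": 0,"dx": 0,"dy": 0,"dz": 0.9,"yaw": 0},{"hand": 0,"dx": 0,"dy": 0,"dz": 0.5,"yaw": 0},{"hand": 0,"dx": 0,"dy": 0,"dz": 0,"yaw": 0}]'

```text
clock: 25.42
eef_pos: [0.5417, -0.1477, 0.1738]
orientation: [2.044, 2.371, 0.008]
ft_force: [1.0, -0.6, 0.6]
finger_gap: 0.0128
```

Emit:
send_rows --rows '[{"hand": 0,"dx": 0.2,"dy": 0.4,"dz": 0,"yaw": 0},{"hand": 0,"dx": 0.3,"dy": 0.7,"dz": 0,"yaw": 0},{"hand": 0,"dx": 0.4,"dy": 0.8,"dz": 0,"yaw": 0},{"hand": 0,"dx": 0.4,"dy": 0.8,"dz": 0,"yaw": 0},{"hand": 0,"dx": 0.3,"dy": 0.7,"dz": 0,"yaw": 0},{"hand": 0,"dx": 0.2,"dy": 0.4,"dz": 0,"yaw": 0},{"hand": 0,"dx": 0,"dy": 0,"dz": 0,"yaw": 0},{"hand": 0,"dx": 0,"dy": 0,"dz": 0,"yaw": 0}]'

```text
clock: 26.08
eef_pos: [0.6099, 0.0058, 0.1666]
orientation: [-2.049, -2.38, 0.002]
ft_force: [-0.6, 0.6, -0.4]
finger_gap: 0.0003
```

```bash
python3 st.py
python3 - <<'E'
from h import *
import json
c=camera_params('wrist'); w=grab('wrist','w9.png'); s=grab('scene','s9.png'); t=grab('side','d9.png')
c['pose']=np.array(c['pose']).tolist(); json.dump(c,open('w9.json','w'))
f=lambda a:cv2.resize(a,(400,330),interpolation=cv2.INTER_CUBIC)
a=np.vstack([np.hstack([f(s[190:310,260:405]),f(t[190:310,265:410])]),cv2.resize(w[0:270,:],(800,270))])
cv2.imwrite('pics/c9.png',cv2.cvtColor(a,cv2.COLOR_RGB2BGR))
E
```

```text
26.0833 [0.6099 0.0058 0.1666] F [-0.59  0.61 -0.36] T [-0.076 -0.124  0.028] 0.0002907857395413248 {'grip': array([0.0939, 0.0601]), 'slant': np.float64(-0.27), 'centre': array([0.0935, 0.1396]), 'end': array([0.0929, 0.2696]), 'endcorner_y': np.float64(0.2696), 'postgap': np.float64(0.0937)} Fjig [-0.5   0.69]
```

View pics/c9.png

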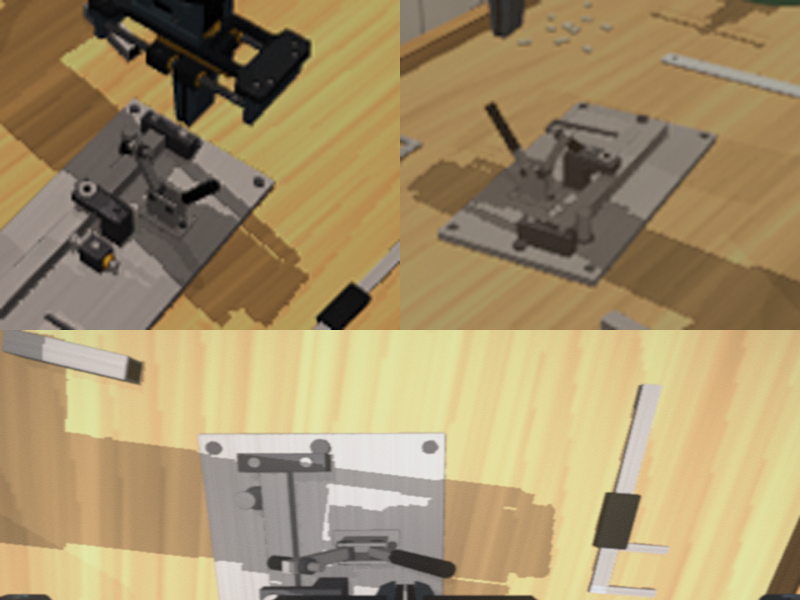

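The tube lies along the seat under the bush and the open clamp. The fingers hang above the handle, whose end is at wrist pixel ~(360,213). Next I'll work out the handle arc.

Run:
```python
from h import *
o=get_obs(); p=np.r_[o['eef_pos'][:2],.0706+.007]
pr=None
for ph in (56,50,44,38,32,26,20,14,9,5,3):
    f=np.radians(ph); r=.070
    x=.074+r*np.cos(f)-.0065*np.sin(f)-.0135; z=.046+r*np.sin(f)+.0065*np.cos(f)-.037
    w=np.r_[OJ+RJ@[x,.060],z]; print(ph,'jig x',round(x,4),'world',w.round(4),'step',((w-p)/.04).round(3)); p=w
```

```text
56 jig x 0.0943 world [0.6102 0.0058 0.0707] step [ 0.015  0.042 -0.173]
50 jig x 0.1005 world [0.6164 0.0067 0.0668] step [ 0.155  0.023 -0.097]
44 jig x 0.1063 world [0.6222 0.0075 0.0623] step [ 0.144  0.021 -0.112]
38 jig x 0.1117 world [0.6274 0.0083 0.0572] step [ 0.132  0.019 -0.127]
32 jig x 0.1164 world [0.6321 0.009  0.0516] step [ 0.118  0.017 -0.14 ]
26 jig x 0.1206 world [0.6362 0.0096 0.0455] step [ 0.103  0.015 -0.152]
20 jig x 0.1241 world [0.6397 0.0101 0.039 ] step [ 0.086  0.013 -0.162]
14 jig x 0.1268 world [0.6425 0.0105 0.0322] step [ 0.069  0.01  -0.17 ]
9 jig x 0.1286 world [0.6442 0.0107 0.0264] step [ 0.044  0.006 -0.147]
5 jig x 0.1297 world [0.6452 0.0109 0.0216] step [ 0.026  0.004 -0.12 ]
3 jig x 0.1301 world [0.6456 0.0109 0.0192] step [ 0.01   0.001 -0.061]
```

Emit:
send_rows --rows '[{"hand": 0,"dx": 0,"dy": 0,"dz": -0.5,"yaw": 0},{"hand": 0,"dx": 0,"dy": 0,"dz": -0.7,"yaw": 0},{"hand": 0,"dx": 0,"dy": 0,"dz": -0.6,"yaw": 0},{"hand": 0,"dx": 0,"dy": 0,"dz": -0.3,"yaw": 0},{"hand": 0,"dx": 0,"dy": 0,"dz": -0.1,"yaw": 0},{"hand": 0,"dx": 0,"dy": 0,"dz": 0,"yaw": 0},{"hand": 0,"dx": 0,"dy": 0,"dz": 0,"yaw": 0}]'

```text
clock: 26.82
eef_pos: [0.6108, 0.0044, 0.0804]
orientation: [2.052, 2.377, 0.001]
ft_force: [-0.1, -0.4, 0.3]
finger_gap: 0.0003
```

Emit:
send_rows --rows '[{"hand": 0,"dx": 0,"dy": 0.035,"dz": -0.12,"yaw": 0},{"hand": 0,"dx": 0,"dy": 0,"dz": -0.12,"yaw": 0},{"hand": 0,"dx": 0.08,"dy": 0.012,"dz": -0.05,"yaw": 0},{"hand": 0,"dx": 0.08,"dy": 0.012,"dz": -0.05,"yaw": 0},{"hand": 0,"dx": 0.07,"dy": 0.01,"dz": -0.056,"yaw": 0},{"hand": 0,"dx": 0.07,"dy": 0.01,"dz": -0.056,"yaw": 0},{"hand": 0,"dx": 0,"dy": 0,"dz": 0,"yaw": 0}]'

```text
clock: 27.4
eef_pos: [0.6231, 0.0085, 0.0613]
orientation: [2.051, 2.379, 0.001]
ft_force: [-0.8, -0.2, 2.3]
finger_gap: 0.0005
```

```bash
python3 st.py
```

```text
27.4 [0.6231 0.0085 0.0613] F [-0.8  -0.24  2.25] T [-0.005  0.007  0.01 ] 0.000495168474568941 {'grip': array([0.1074, 0.0608]), 'slant': np.float64(-0.17), 'centre': array([0.1072, 0.1403]), 'end': array([0.1068, 0.2703]), 'endcorner_y': np.float64(0.2704), 'postgap': np.float64(0.1073)} Fjig [-0.83 -0.12]
```

Pushing the handle: the upward reaction is about 2.3 N. I'll follow the arc.

Emit:
send_rows --rows '[{"hand": 0,"dx": 0.12,"dy": 0.017,"dz": -0.127,"yaw": 0},{"hand": 0,"dx": 0.115,"dy": 0.015,"dz": -0.14,"yaw": 0},{"hand": 0,"dx": 0.1,"dy": 0.013,"dz": -0.152,"yaw": 0},{"hand": 0,"dx": 0.085,"dy": 0.012,"dz": -0.162,"yaw": 0},{"hand": 0,"dx": 0.065,"dy": 0.01,"dz": -0.17,"yaw": 0},{"hand": 0,"dx": 0.04,"dy": 0.006,"dz": -0.12,"yaw": 0},{"hand": 0,"dx": 0,"dy": 0,"dz": 0,"yaw": 0},{"hand": 0,"dx": 0,"dy": 0,"dz": 0,"yaw": 0}]'

```text
clock: 28.07
eef_pos: [0.6426, 0.0111, 0.0256]
orientation: [-2.05, -2.378, 0.003]
ft_force: [-0.2, -0.6, 0.4]
finger_gap: 0.0005
```

```bash
python3 st.py
```

```text
28.0667 [0.6426 0.0111 0.0256] F [-0.16 -0.63  0.44] T [ 0.023 -0.086 -0.007] 0.00046936264484437405 {'grip': array([0.127 , 0.0606]), 'slant': np.float64(-0.17), 'centre': array([0.1268, 0.1401]), 'end': array([0.1264, 0.2701]), 'endcorner_y': np.float64(0.2701), 'postgap': np.float64(0.1269)} Fjig [-0.25 -0.6 ]
```

Emit:
send_rows --rows '[{"hand": 0,"dx": 0.02,"dy": 0.003,"dz": -0.06,"yaw": 0},{"hand": 0,"dx": 0.015,"dy": 0.002,"dz": -0.04,"yaw": 0},{"hand": 0,"dx": 0,"dy": 0,"dz": 0,"yaw": 0}]'

```text
clock: 28.32
eef_pos: [0.6435, 0.0112, 0.0221]
orientation: [-2.05, -2.378, 0.003]
ft_force: [-2.5, -0.3, 2.4]
finger_gap: 0.0003
```

Emit:
send_rows --rows '[{"hand": 0,"dx": 0.01,"dy": 0.001,"dz": -0.04,"yaw": 0},{"hand": 0,"dx": 0,"dy": 0,"dz": 0,"yaw": 0}]'

```text
clock: 28.48
eef_pos: [0.644, 0.0113, 0.0207]
orientation: [-2.051, -2.378, 0.002]
ft_force: [-3.8, 0.3, 4.2]
finger_gap: 0.0001
```

Emit:
send_rows --rows '[{"hand": 0,"dx": 0,"dy": 0,"dz": -0.03,"yaw": 0},{"hand": 0,"dx": 0,"dy": 0,"dz": 0,"yaw": 0}]'

```text
clock: 28.65
eef_pos: [0.6443, 0.0113, 0.0199]
orientation: [-2.051, -2.379, 0.002]
ft_force: [-3.6, -0.7, 4.8]
finger_gap: 0.0004
```

Emit:
send_rows --rows '[{"hand": 0,"dx": 0,"dy": 0,"dz": -0.03,"yaw": 0},{"hand": 0,"dx": 0,"dy": 0,"dz": 0,"yaw": 0}]'

```text
clock: 28.82
eef_pos: [0.6445, 0.0113, 0.0193]
orientation: [-2.051, -2.379, 0.001]
ft_force: [-4.5, 0.5, 7.2]
finger_gap: 0.0007
```

Emit:
send_rows --rows '[{"hand": 0,"dx": 0,"dy": 0,"dz": -0.03,"yaw": 0},{"hand": 0,"dx": 0,"dy": 0,"dz": 0,"yaw": 0}]'

```text
clock: 28.98
eef_pos: [0.6446, 0.0113, 0.0191]
orientation: [-2.051, -2.379, 0.001]
ft_force: [-6.5, -0.6, 11.4]
finger_gap: 0.0003
```

Emit:
send_rows --rows '[{"hand": 0,"dx": 0,"dy": 0,"dz": -0.03,"yaw": 0},{"hand": 0,"dx": 0,"dy": 0,"dz": 0,"yaw": 0},{"hand": 0,"dx": 0,"dy": 0,"dz": 0,"yaw": 0}]'

```text
clock: 29.23
eef_pos: [0.6446, 0.0113, 0.0188]
orientation: [2.051, 2.379, -0.0]
ft_force: [-8.5, -1.5, 16.7]
finger_gap: 0.0005
```

The handle is on its limit: it stopped moving as the force rose to 17 N. I'll rise and go round to the tube's -x side to check that it bears on the stop.

Emit:
send_rows --rows '[{"hand": 0,"dx": 0,"dy": 0,"dz": 0.15,"yaw": 0},{"hand": 0,"dx": 0,"dy": 0,"dz": 0.4,"yaw": 0},{"hand": 0,"dx": 0,"dy": 0,"dz": 0.7,"yaw": 0},{"hand": 0,"dx": 0,"dy": 0,"dz": 0.7,"yaw": 0},{"hand": 0,"dx": 0,"dy": 0,"dz": 0.3,"yaw": 0},{"hand": 0,"dx": -0.4,"dy": -0.35,"dz": 0,"yaw": 0},{"hand": 0,"dx": -0.6,"dy": -0.54,"dz": 0,"yaw": 0},{"hand": 0,"dx": -0.65,"dy": -0.58,"dz": 0,"yaw": 0}]'

```text
clock: 29.9
eef_pos: [0.58, -0.0473, 0.106]
orientation: [2.048, 2.379, 0.003]
ft_force: [0.3, -0.0, -0.3]
finger_gap: 0.0006
```

Emit:
send_rows --rows '[{"hand": 0,"dx": -0.65,"dy": -0.58,"dz": 0,"yaw": 0},{"hand": 0,"dx": -0.65,"dy": -0.58,"dz": 0,"yaw": 0},{"hand": 0,"dx": -0.6,"dy": -0.54,"dz": 0,"yaw": 0},{"hand": 0,"dx": -0.34,"dy": -0.32,"dz": 0,"yaw": 0},{"hand": 0,"dx": 0,"dy": 0,"dz": 0,"yaw": 0},{"hand": 0,"dx": 0,"dy": 0,"dz": 0,"yaw": 0}]'

```text
clock: 30.4
eef_pos: [0.49, -0.1287, 0.1063]
orientation: [2.053, 2.376, 0.002]
ft_force: [-0.2, 1.1, 0.0]
finger_gap: 0.0008
```

```bash
python3 st.py
python3 - <<'E'
from h import *
# clamp handle check: dark handle blob in side view, compare with predicted open/closed handle-end pixels
t=grab('side','d10.png'); s=grab('scene','s10.png'); t0=cv2.cvtColor(cv2.imread('pics/d9.png'),cv2.COLOR_BGR2RGB); s0=cv2.cvtColor(cv2.imread('pics/s9.png'),cv2.COLOR_BGR2RGB)
for n,im,im0 in (('side',t,t0),('scene',s,s0)):
    for nm,f in (('open',56),('closed',5)):
        f=np.radians(f); q=[np.r_[OJ+RJ@[.074+r*np.cos(f),.06],.046+r*np.sin(f)] for r in (.04,.06,.078)]
        px=[proj(n,k).round().astype(int) for k in q]; print(n,nm,[ (p.tolist(),int(im0[p[1],p[0]].max()),int(im[p[1],p[0]].max())) for p in px])
E
```

```text
30.4 [ 0.49   -0.1287  0.1063] F [-0.21  1.15  0.01] T [-0.038 -0.121 -0.043] 0.0007701596602559662 {'grip': array([-0.0441, -0.0557]), 'slant': np.float64(-0.05), 'centre': array([-0.0442,  0.0238]), 'end': array([-0.0443,  0.1538]), 'endcorner_y': np.float64(0.1538), 'postgap': np.float64(-0.0442)} Fjig [-0.05  1.17]
side open [([303, 240], 35, 168), ([300, 234], 39, 168), ([297, 229], 36, 166)]
side closed [([299, 247], 166, 45), ([293, 245], 166, 43), ([288, 243], 155, 39)]
scene open [([330, 261], 3, 150), ([334, 259], 3, 149), ([337, 258], 7, 152)]
scene closed [([335, 271], 93, 11), ([341, 274], 95, 12), ([347, 277], 125, 7)]
```

The handle's pixels match the fully closed pose in both views. Next I'll descend and nudge the tube gently towards the stop.

Emit:
send_rows --rows '[{"hand": 0,"dx": 0,"dy": 0,"dz": -0.6,"yaw": 0},{"hand": 0,"dx": 0,"dy": 0,"dz": -0.8,"yaw": 0},{"hand": 0,"dx": 0,"dy": 0,"dz": -0.8,"yaw": 0},{"hand": 0,"dx": 0,"dy": 0,"dz": -0.6,"yaw": 0},{"hand": 0,"dx": 0,"dy": 0,"dz": -0.3,"yaw": 0},{"hand": 0,"dx": 0,"dy": 0,"dz": 0,"yaw": 0},{"hand": 0,"dx": 0,"dy": 0,"dz": 0,"yaw": 0}]'

```text
clock: 31.08
eef_pos: [0.4903, -0.1274, -0.0184]
orientation: [-2.05, -2.38, 0.0]
ft_force: [0.6, 0.4, 0.8]
finger_gap: 0.0003
```

Emit:
send_rows --rows '[{"hand": 0,"dx": 0.2,"dy": 0.03,"dz": 0,"yaw": 0},{"hand": 0,"dx": 0.15,"dy": 0.022,"dz": 0,"yaw": 0},{"hand": 0,"dx": 0.05,"dy": 0.007,"dz": 0,"yaw": 0},{"hand": 0,"dx": 0,"dy": 0,"dz": 0,"yaw": 0},{"hand": 0,"dx": 0,"dy": 0,"dz": 0,"yaw": 0}]'

```text
clock: 31.5
eef_pos: [0.5061, -0.1258, -0.0173]
orientation: [2.051, 2.379, 0.001]
ft_force: [-0.5, 0.7, -0.1]
finger_gap: 0.0006
```

```bash
python3 st.py
```

```text
31.5 [ 0.5061 -0.1258 -0.0173] F [-0.53  0.67 -0.08] T [-0.034 -0.098  0.036] 0.0005761607355647472 {'grip': array([-0.0278, -0.0551]), 'slant': np.float64(-0.18), 'centre': array([-0.028 ,  0.0244]), 'end': array([-0.0284,  0.1544]), 'endcorner_y': np.float64(0.1544), 'postgap': np.float64(-0.0283)} Fjig [-0.43  0.74]
```

Nothing touched yet at x=-27.8 mm, and I expect contact near -23.7. I'll step by 1 mm.

Emit:
send_rows --rows '[{"hand": 0,"dx": 0.04,"dy": 0.006,"dz": 0,"yaw": 0},{"hand": 0,"dx": 0.025,"dy": 0.004,"dz": 0,"yaw": 0},{"hand": 0,"dx": 0,"dy": 0,"dz": 0,"yaw": 0},{"hand": 0,"dx": 0,"dy": 0,"dz": 0,"yaw": 0}]'

```text
clock: 31.83
eef_pos: [0.508, -0.1254, -0.0178]
orientation: [-2.052, -2.379, -0.0]
ft_force: [0.1, 0.4, 0.0]
finger_gap: 0.0003
```

Emit:
send_rows --rows '[{"hand": 0,"dx": 0.02,"dy": 0.003,"dz": 0,"yaw": 0},{"hand": 0,"dx": 0,"dy": 0,"dz": 0,"yaw": 0},{"hand": 0,"dx": 0,"dy": 0,"dz": 0,"yaw": 0}]'

```text
clock: 32.08
eef_pos: [0.5089, -0.1253, -0.0178]
orientation: [2.052, 2.379, 0.0]
ft_force: [-0.9, 0.2, 0.5]
finger_gap: 0.0005
```

Emit:
send_rows --rows '[{"hand": 0,"dx": 0.02,"dy": 0.003,"dz": 0,"yaw": 0},{"hand": 0,"dx": 0,"dy": 0,"dz": 0,"yaw": 0},{"hand": 0,"dx": 0,"dy": 0,"dz": 0,"yaw": 0}]'

```text
clock: 32.33
eef_pos: [0.5098, -0.1251, -0.0179]
orientation: [2.051, 2.379, 0.0]
ft_force: [0.2, 0.7, -0.1]
finger_gap: 0.0006
```

```bash
python3 st.py
```

```text
32.3333 [ 0.5098 -0.1251 -0.0179] F [ 0.24  0.66 -0.11] T [ 0.033 -0.138  0.051] 0.000593931928417203 {'grip': array([-0.024, -0.055]), 'slant': np.float64(-0.16), 'centre': array([-0.0243,  0.0245]), 'end': array([-0.0246,  0.1545]), 'endcorner_y': np.float64(0.1545), 'postgap': np.float64(-0.0245)} Fjig [0.33 0.62]
```

Emit:
send_rows --rows '[{"hand": 0,"dx": 0.02,"dy": 0.003,"dz": 0,"yaw": 0},{"hand": 0,"dx": 0,"dy": 0,"dz": 0,"yaw": 0},{"hand": 0,"dx": 0,"dy": 0,"dz": 0,"yaw": 0}]'

```text
clock: 32.58
eef_pos: [0.5106, -0.125, -0.0178]
orientation: [2.051, 2.379, 0.0]
ft_force: [0.2, -0.2, -0.1]
finger_gap: 0.0006
```

Emit:
send_rows --rows '[{"hand": 0,"dx": 0.02,"dy": 0.003,"dz": 0,"yaw": 0},{"hand": 0,"dx": 0,"dy": 0,"dz": 0,"yaw": 0},{"hand": 0,"dx": 0,"dy": 0,"dz": 0,"yaw": 0}]'

```text
clock: 32.83
eef_pos: [0.5114, -0.1249, -0.0178]
orientation: [2.051, 2.379, 0.0]
ft_force: [-0.0, 0.0, 1.1]
finger_gap: 0.0007
```

Emit:
send_rows --rows '[{"hand": 0,"dx": 0.02,"dy": 0.003,"dz": 0,"yaw": 0},{"hand": 0,"dx": 0,"dy": 0,"dz": 0,"yaw": 0},{"hand": 0,"dx": 0,"dy": 0,"dz": 0,"yaw": 0}]'

```text
clock: 33.08
eef_pos: [0.5122, -0.1248, -0.0178]
orientation: [2.051, 2.379, 0.0]
ft_force: [0.3, 0.5, 0.6]
finger_gap: 0.0009
```

Emit:
send_rows --rows '[{"hand": 0,"dx": 0.02,"dy": 0.003,"dz": 0,"yaw": 0},{"hand": 0,"dx": 0,"dy": 0,"dz": 0,"yaw": 0},{"hand": 0,"dx": 0,"dy": 0,"dz": 0,"yaw": 0}]'

```text
clock: 33.33
eef_pos: [0.513, -0.1247, -0.0178]
orientation: [2.051, 2.379, 0.0]
ft_force: [-0.4, -0.4, 0.7]
finger_gap: 0.0003
```

Emit:
send_rows --rows '[{"hand": 0,"dx": 0.02,"dy": 0.003,"dz": 0,"yaw": 0},{"hand": 0,"dx": 0,"dy": 0,"dz": 0,"yaw": 0},{"hand": 0,"dx": 0,"dy": 0,"dz": 0,"yaw": 0}]'

```text
clock: 33.58
eef_pos: [0.5137, -0.1245, -0.0179]
orientation: [2.051, 2.379, 0.0]
ft_force: [0.5, 0.7, -0.5]
finger_gap: 0.0003
```

Emit:
send_rows --rows '[{"hand": 0,"dx": 0.015,"dy": 0.002,"dz": 0,"yaw": 0},{"hand": 0,"dx": 0,"dy": 0,"dz": 0,"yaw": 0},{"hand": 0,"dx": 0,"dy": 0,"dz": 0,"yaw": 0}]'

```text
clock: 33.83
eef_pos: [0.5138, -0.1245, -0.0179]
orientation: [-2.051, -2.379, 0.001]
ft_force: [-2.9, -0.3, 2.2]
finger_gap: 0.0006
```

Contact is firm straight away, so the tube was already bearing. I'll add slightly more force, then back off.

Emit:
send_rows --rows '[{"hand": 0,"dx": 0.015,"dy": 0.002,"dz": 0,"yaw": 0},{"hand": 0,"dx": 0,"dy": 0,"dz": 0,"yaw": 0},{"hand": 0,"dx": 0,"dy": 0,"dz": 0,"yaw": 0}]'

```text
clock: 34.08
eef_pos: [0.5138, -0.1245, -0.0179]
orientation: [-2.05, -2.378, 0.002]
ft_force: [-4.9, -2.1, 3.1]
finger_gap: 0.0002
```

```bash
python3 st.py
```

```text
34.0833 [ 0.5138 -0.1245 -0.0179] F [-4.94 -2.08  3.06] T [-0.396  0.687 -0.02 ] 0.000186129943843041 {'grip': array([-0.0199, -0.055 ]), 'slant': np.float64(-0.18), 'centre': array([-0.0201,  0.0245]), 'end': array([-0.0205,  0.1545]), 'endcorner_y': np.float64(0.1546), 'postgap': np.float64(-0.0204)} Fjig [-5.19 -1.35]
```

Emit:
send_rows --rows '[{"hand": 0,"dx": 0.01,"dy": 0.001,"dz": 0,"yaw": 0},{"hand": 0,"dx": 0,"dy": 0,"dz": 0,"yaw": 0},{"hand": 0,"dx": 0,"dy": 0,"dz": 0,"yaw": 0}]'

```text
clock: 34.33
eef_pos: [0.5138, -0.1245, -0.0179]
orientation: [-2.05, -2.378, 0.003]
ft_force: [-5.9, -3.0, 3.9]
finger_gap: 0.0005
```

```bash
python3 st.py
```

```text
34.3333 [ 0.5138 -0.1245 -0.0179] F [-5.92 -3.02  3.87] T [-0.43   0.901 -0.029] 0.0005447461394883664 {'grip': array([-0.0199, -0.055 ]), 'slant': np.float64(-0.18), 'centre': array([-0.0202,  0.0245]), 'end': array([-0.0206,  0.1545]), 'endcorner_y': np.float64(0.1546), 'postgap': np.float64(-0.0204)} Fjig [-6.29 -2.13]
```

The tube is solid against the stop, with no motion at 6 N. I'll back away, rise clear, check the bench and hand in.

Emit:
send_rows --rows '[{"hand": 0,"dx": -0.03,"dy": -0.004,"dz": 0,"yaw": 0},{"hand": 0,"dx": -0.03,"dy": -0.004,"dz": 0,"yaw": 0},{"hand": 0,"dx": -0.2,"dy": -0.03,"dz": 0,"yaw": 0},{"hand": 0,"dx": -0.3,"dy": -0.04,"dz": 0,"yaw": 0},{"hand": 0,"dx": -0.2,"dy": 0,"dz": 0.5,"yaw": 0},{"hand": 0,"dx": -0.2,"dy": 0,"dz": 0.8,"yaw": 0},{"hand": 0,"dx": -0.2,"dy": 0,"dz": 0.9,"yaw": 0},{"hand": 0,"dx": -0.2,"dy": 0,"dz": 0.9,"yaw": 0}]'

```text
clock: 35.0
eef_pos: [0.4603, -0.1272, 0.1072]
orientation: [-2.052, -2.379, -0.001]
ft_force: [0.5, -0.4, 0.9]
finger_gap: 0.0006
```

Emit:
send_rows --rows '[{"hand": 50,"dx": -0.5,"dy": -0.5,"dz": 0.5,"yaw": 0},{"hand": 50,"dx": -0.5,"dy": -0.7,"dz": 0.3,"yaw": 0},{"hand": 50,"dx": -0.3,"dy": -0.8,"dz": 0,"yaw": 0},{"hand": 50,"dx": 0,"dy": -0.5,"dz": 0,"yaw": 0},{"hand": 50,"dx": 0,"dy": 0,"dz": 0,"yaw": 0},{"hand": 50,"dx": 0,"dy": 0,"dz": 0,"yaw": 0}]'

```text
clock: 35.5
eef_pos: [0.4089, -0.2279, 0.1382]
orientation: [2.054, 2.376, 0.002]
ft_force: [-0.7, 0.5, 0.4]
finger_gap: 0.0377
```

Run:
```python
from h import *
print(get_obs()['clock'])
s=grab('scene','s11.png'); s0=cv2.cvtColor(cv2.imread('pics/scene0.png'),cv2.COLOR_BGR2RGB); t=grab('side','d11.png')
for nm,(x0,y0,x1,y1) in dict(offcut=(284,184,316,216),calliper=(358,268,420,338),jar=(434,154,466,196),bowl=(410,200,464,252),flatbar=(155,322,232,392),rasp=(78,264,168,368)).items():
    d=np.abs(s[y0:y1,x0:x1].astype(int)-s0[y0:y1,x0:x1]).max(2); print(nm,(d>40).mean().round(3))
# hexkey: dark pixels
for im in (s0,s): 
    a=im[300:325,272:312].max(2); ys,xs=np.where(a<70); print('hex',len(xs),xs.mean()+272,ys.mean()+300)
# tube -y end: outline of tube top on plate in side & scene: sample predicted corners
u=RJ@[0,1]; n=RJ@[1,0]
for nn,im in (('scene',s),('side',t)):
    for y in (-.10,-.12,-.126,-.136): 
        p=[proj(nn,np.r_[OJ+RJ@[x,y],.032]).round().astype(int) for x in (-.02,0,.02)]; print(nn,y,[int(im[q[1],q[0]].mean()) for q in p],end=' ')
    print()
```

```text
35.5
offcut 0.0
calliper 0.0
jar 0.0
bowl 0.0
flatbar 0.0
rasp 0.145
hex 81 296.41975308641975 314.69135802469134
hex 80 296.3625 314.575
scene -0.1 [138, 145, 89] scene -0.12 [82, 144, 85] scene -0.126 [84, 143, 80] scene -0.136 [85, 47, 132] 
side -0.1 [91, 134, 129] side -0.12 [134, 133, 79] side -0.126 [133, 134, 55] side -0.136 [133, 127, 84]
```

```bash
python3 -c "
from station import sign_off; print(sign_off())"
```

```text
the job is handed in; nothing more can be done
None
```

The tube is loaded and clamped in the jig, and I handed the job in at 35.5 s. `sign_off` gives no verdict.

**How it went**
- **Tuck and swing:** I laid the tube on the plate at a 27° slant, touched the post at about 1.5 N, and swung it round the post. It met the stop screw and was held at about 5 N for over 0.4 s.
- **End block:** I pushed the tube against the end block at about 7 N, then eased off.
- **Clamp:** I pushed the handle down until it would not go further. The tool force there was about 17 N.
- **Missed grasp:** the first grasp failed because the reported tool height is about 37 mm lower than the real fingertips. I measured this by touching the top of the tube, corrected for it, and it cost no damage.

**Last checks**
- **Clamp:** both cameras show the handle in its fully closed position (about 5° above level).
- **Tube against the stop:** a 6 N nudge after clamping did not move the tube. Before release its angle was within 0.3° of the jig's line and it was within about 1 mm of the post.
- **End position:** my computed tube position along the jig read 1.6 mm short of the end block, although the push felt firm. I put this down to measurement error of 1–2 mm.
- **Bystanders:** the offcut, flat bar, calliper, jar, bowl and hex key are unchanged in the pictures. The rasp area differs by 14.5 % of pixels; I took that to be the arm or its shadow, as the arm never went near it, but I did not confirm it.
- **Not measured:** clamp tip force and the remaining contact force on the stop.

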